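Pack the stereo microscope's accessories into their tray

ROBOT

A 6-joint arm with a two-finger parallel gripper is mounted at the origin on the work surface. World frame = base frame: x ahead of the robot, y to its left, z up, the work surface at z = 0. Lengths are in m, angles in rad, forces in N, time in s.
With the tool pointing down it reaches from about 0.375 to 0.975 m from the base axis. Payload 3.8 kg.
Tool frame: the origin (TCP) lies midway between the tips of the shut fingers; the grasp point (between the pads) lies 19 mm behind it; z points along the fingers, y is the direction in which the jaws open and shut (so a half turn about z gives the same grasp; the last joint's range is limited). The gripper opens to 85 mm and grips with 20 to 120 N. Pads are 22 mm wide; open, the fingers measure 114 mm over their backs; the gripper's body (76 mm by 85 mm) begins 54 mm behind the grasp point. The pads swing forward as they close: fully open they stand 13 mm farther back than shut.
Start: joints at [1.174, 0.264, 1.604, -0, 1.274, -0.037], TCP at [0.238, 0.632, 0.194] pointing down, gripper open.
Joint ranges: [-2.63, 2.63], [-0.94, 2.18], [0.31, 2.57], [-1.31, 4.45], [0, 2.66], [-2.55, 2.55]. Speed limits (rad/s): [2.57, 2.57, 3.14, 3.14, 3.14, 3.14].

INTERFACE

Orientations are given as a rotation vector (axis times angle).
In Python, from workcell import bot gives the robot as it stands. The module is installed in compiled form; this text tells all that it offers.
- The arm moves only by the tool move_arm, never from a script. Its argument "steps" is a list of rows, each a list of 5 numbers: the shift along the tool's x, y, z in mm, then the turn about the tool's z in degrees, then the opening in per cent of the stroke, from 0 (shut) to 100 (fully open). In form: [[tx, ty, tz, turn, claw], ...]. A call has 1 to 20 rows; each row is the pose to reach, as a shift and turn from the pose commanded when the call began, along the tool's axes at that moment; what a row does not reach only later rows make up. A row lasts 1/10 s, in which the tool goes at most 50 mm and 8.59 degrees, less where a joint would pass 70% of its speed; a pose out of reach is approached as far as the arm can. A call with a gripper value outside its range is refused whole. The fingers move at their own pace and stop on an object; "newtons" is the grip in N (left out, the last holds). Time passes only in rows, so rows that repeat a pose let the fingers close. It gives the time, the measured TCP pose, the force and the opening at its end, in the units of the state.
- bot.read_state(): the state, without advancing time (a new reading comes with each control period).
- bot.read_camera(name): name is "scene" or "top" or "wrist"; returns a dict with "pixels" (420x560x3 uint8, red, green, blue), "depth" (420x560 float32, m along the optical axis (not along the pixel's ray), 0 where there is no reading), "fovy" (degrees; the focal length in pixels is half the picture's height over the tangent of half this angle, whatever the lens; pixels are square), "cx", "cy" (the principal point, pixels), "k1" (the pictures are not rectified: a ray, as slopes to the right and down, at radius r is drawn at 1 + k1 r^2 times it, then the intrinsics apply), "xyz" and "attitude" of the camera in the world. Camera axes: x right, y up, looking along -z (the intrinsics and any distortion apply to the point x, -y, -z); pixel columns grow to the right and rows downward; lengths in m; the calibration is good to about 2 mm. A picture is of the moment at which its call begins.
- bot.finish_job(): hands the job in, once; it reports no verdict.
The state is a dict: "time": time; "q": joint angles; "joint_vel": joint speeds; "joint_torque": joint torques, N m; "tool_pos": TCP position; "tcp_rot": TCP orientation; "wrist_force": force on the tool from outside, world axes, zero at the start; "torque": the same for the moment, N m; "width": opening from 0.0 (shut) to 1.0 (fully open).
Only numpy, scipy, OpenCV 4.12 (cv2) and the standard library are available. Lean on these libraries where they do the work, as an engineer would, in place of code of your own. Each camera call takes 0.05 s, during which the arm holds its last target.

TASK

Pack the stereo microscope's accessories away in the black accessory tray: stand the two wide eyepieces upright in the two small round wells, the auxiliary lens, glass up, in the large round well, and lay the calibration slide's case, lid up, in the rectangular well. They are optics, so set each one down in its well rather than dropping it. Leave the slim eyepiece, which belongs to the other microscope, and the black-lidded specimen jar where they stand.

Things in the scene. Friction and masses are not known exactly. Their poses are not given: they have to be found in the camera images.
- eyepiece_a_center (a point): Eyepiece of the stereo microscope, one of an identical pair, 52 mm high, 110 g: steel barrel 30 mm in diameter up to 23 mm, black knurled body 42 mm in diameter up to 43 mm, 39 mm rubber eyecup with glass on top. The point is its centre, 26 mm above its foot; z up its axis. Stands on a white perforated mat (3 mm), at least 25 mm free on every side.
- eyepiece_b_center (a point): Eyepiece of the stereo microscope, one of an identical pair, 52 mm high, 110 g: steel barrel 30 mm in diameter up to 23 mm, black knurled body 42 mm in diameter up to 43 mm, 39 mm rubber eyecup with glass on top. The point is its centre, 26 mm above its foot; z up its axis. Stands on a white perforated mat (3 mm), at least 25 mm free on every side.
- lens_center (a point): Auxiliary lens of the stereo microscope, wide and flat, 190 g: black knurled body 62 mm in diameter from 8 to 32 mm above its foot, on a 52 mm steel thread ring; domed glass on top, to 36 mm. The point is 16 mm above its foot on its axis; z up. Stands on a white perforated mat (3 mm), at least 25 mm free on every side.
- slide_case_center (a point): Case of the calibration slide: rectangular box 70 x 32 x 24 mm, 70 g, black, the shut clear lid showing white and the glass slide. The point is its centre, 12 mm above its underside; x along its 70 mm length, y across its 32 mm width (take it across the width), z up. Lies on a white perforated mat (3 mm), at least 25 mm free on every side.
- lens_well (a point): Round well, the largest, 78 mm in diameter, for the auxiliary lens. Cut 12 mm deep, flat floor, in a square grey foam block (97 mm); four such blocks lie 2 x 2, in any arrangement, 98 mm apart, in a black tray (208 mm square, slightly turned). Blocks' upper faces are 29 mm and the tray's edge 26 mm above the bench. The point is the centre of the well's floor, 17 mm above the bench; z up.
- eyepiece_well_1 (a point): Round well, 46 mm in diameter, for an eyepiece; either eyepiece may go in either of the two. Cut 12 mm deep, flat floor, in a square grey foam block (97 mm); four such blocks lie 2 x 2, in any arrangement, 98 mm apart, in a black tray (208 mm square). Blocks' upper faces are 29 mm and the tray's edge 26 mm above the bench. The point is the centre of the well's floor, 17 mm above the bench; z up.
- eyepiece_well_2 (a point): Round well, 46 mm in diameter, for an eyepiece; either eyepiece may go in either of the two. Cut 12 mm deep, flat floor, in a square grey foam block (97 mm); four such blocks lie 2 x 2, in any arrangement, 98 mm apart, in a black tray (208 mm square). Blocks' upper faces are 29 mm and the tray's edge 26 mm above the bench. The point is the centre of the well's floor, 17 mm above the bench; z up.
- slide_well (a point): Rectangular well, 86 mm along x by 50 mm along y, for the slide case. Cut 12 mm deep, flat floor, in a square grey foam block (97 mm); four such blocks lie 2 x 2, in any arrangement, 98 mm apart, in a black tray (208 mm square). Blocks' upper faces are 29 mm and the tray's edge 26 mm above the bench. The point is the centre of the well's floor, 17 mm above the bench; z up.
- slim_eyepiece_center (a point): Look-alike, not to be moved: slim eyepiece of the other (compound) microscope, steel barrel 23 mm and black head 29 mm in diameter, 56 mm high. The point is its centre, 28 mm above its foot. Stands on the mat among the others.
- jar_center (a point): Look-alike, not to be moved: clear specimen jar with a plain black screw lid 42 mm in diameter and brown contents, 48 mm high. The point is its centre, 24 mm above its foot. On the mat among the others; so are two slim white-capped vials (22 mm across, 45 mm high), which are not listed.

How it is judged:
By the outcome, as a careful person would: the job done as asked, in the order asked, and still so for the second after the job is handed in, with the robot touching nothing.
It also fails if it takes over 128 s, if anything falls off the work surface, if the arm or the gripper's body presses on something with over 40 N, if the wrist force passes 120 N, or if a joint passes its speed limit or range.

## Working session

There is one attempt and no reset: what is moved stays moved. The work goes in short steps, Python scripts to look and compute and a tool call to move; the robot and the scene stay as the last step left them, time stands still between calls to the robot, and variables do not carry over. Pictures are saved under pics/ and viewed, and the job is handed in when it is done.

Besides the shell and the picture viewer there is one more tool, called after ">>>" in YAML: its name, and indented under it one key for each argument. move_arm: Moves the arm, as the interface text tells. Its arguments: {"type":"object","properties":{"steps":{"type":"array","items":{"type":"array","items":{"type":"number"}}},"newtons":{"type":"number"}},"required":["steps"]}

```bash
mkdir -p pics; cat > h.py <<'E'
import numpy as np, cv2, pickle
from scipy.spatial.transform import Rotation as R
from workcell import bot
def grab(name,save):
    c=bot.read_camera(name); pickle.dump(c,open(save+'.pkl','wb'))
    cv2.imwrite('pics/'+save+'.png',cv2.cvtColor(c['pixels'],cv2.COLOR_RGB2BGR)); return c
def load(s): return pickle.load(open(s+'.pkl','rb'))
def rot(c):
    a=np.array(c['attitude'],float)
    return a if a.shape==(3,3) else R.from_rotvec(a).as_matrix() if a.size==3 else None
def f(c): return 210/np.tan(np.radians(c['fovy'])/2)
def ray(c,u,v):
    F=f(c);K=np.array([[F,0,c['cx']],[0,F,c['cy']],[0,0,1]])
    p=cv2.undistortPoints(np.array([[[u,v]]],float),K,np.array([c['k1'],0,0,0,0.]),None)[0,0]
    return rot(c)@np.array([p[0],-p[1],-1])
def atz(c,u,v,z):
    d=ray(c,u,v);o=np.array(c['xyz']);return o+d*(z-o[2])/d[2]
def atdepth(c,u,v):
    return np.array(c['xyz'])+ray(c,u,v)*c['depth'][int(round(v)),int(round(u))]
def proj(c,P):
    F=f(c);p=rot(c).T@(np.array(P)-np.array(c['xyz']));x,y=p[0]/-p[2],-p[1]/-p[2]
    s=1+c['k1']*(x*x+y*y);return np.array([c['cx']+F*x*s,c['cy']+F*y*s])
def crop(s,u0,v0,u1,v1,k,out):
    im=cv2.imread('pics/'+s+'.png')[v0:v1,u0:u1];cv2.imwrite('pics/'+out+'.png',cv2.resize(im,None,fx=k,fy=k,interpolation=cv2.INTER_CUBIC))
def tool(P):
    "world point -> tool frame now (mm)"
    s=bot.read_state();return 1000*R.from_rotvec(s['tcp_rot']).as_matrix().T@(np.array(P)-np.array(s['tool_pos']))
E
python3 - <<'E'
from h import *
for n in ['top','scene','wrist']:
    c=grab(n,n+'0'); print(n,{k:v for k,v in c.items() if k not in('pixels','depth')},(c['depth']>0).mean())
print(bot.read_state())
E
```

```text
top {'fovy': 56.40776182540429, 'cx': 284.555518960717, 'cy': 212.47900860172308, 'k1': 0.0167683881626597, 'xyz': array([ 0.45940901, -0.0186947 ,  0.91758972]), 'attitude': array([ 0.05022603, -0.02593226, -1.59084693])} 0.9959778911564626
scene {'fovy': 50.04368807092107, 'cx': 280.38165253529655, 'cy': 209.56015018792795, 'k1': -0.09109286533267391, 'xyz': array([ 1.14534851, -0.01512006,  0.73013837]), 'attitude': array([0.58333634, 0.59636054, 1.45631776])} 0.995829081632653
wrist {'fovy': 65.21780791673585, 'cx': 280.21944208184146, 'cy': 211.98395517036863, 'k1': -0.07275481235243537, 'xyz': array([0.1749767 , 0.65463031, 0.37285758]), 'attitude': array([-0.23353055, -0.15931564,  1.2038083 ])} 0.9959651360544217
{'time': 0.15, 'q': array([ 1.17410664e+00,  2.64587231e-01,  1.60512203e+00, -1.19783887e-05,
        1.27368091e+00, -3.69240891e-02]), 'joint_vel': array([-0.00010649, -0.00326277, -0.00321767,  0.00172953,  0.0012976 ,
       -0.00123486]), 'joint_torque': array([ 1.05131865e-03, -5.15901303e+01, -3.67958772e+01, -9.81359267e-05,
        7.89076905e-03, -1.22590228e-05]), 'tool_pos': array([0.23740372, 0.63117088, 0.19290994]), 'tcp_rot': array([-5.62002908e-01, -3.09053238e+00,  2.76096770e-03]), 'wrist_force': array([ 0.13881481, -0.08423935,  0.09111427]), 'torque': array([ 0.00096854,  0.03288978, -0.00811282]), 'width': 1.0004011669498845}
```

View pics/top0.png

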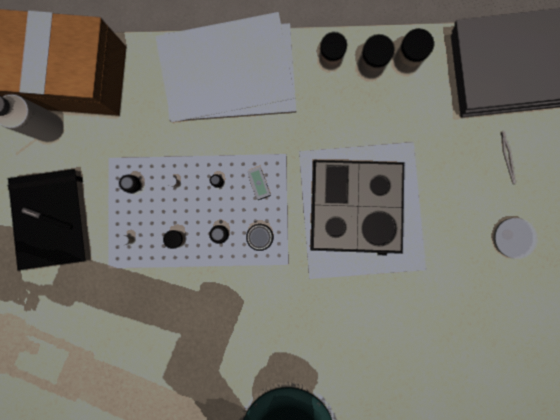

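View pics/scene0.png

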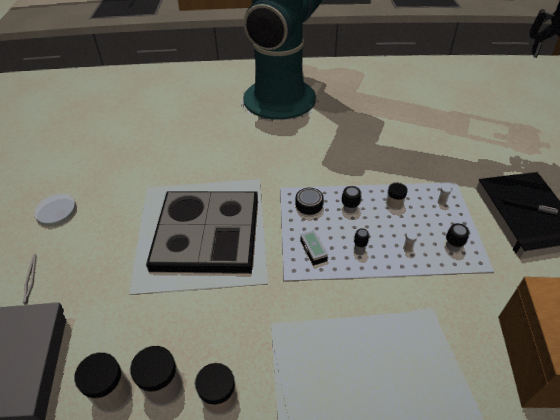

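View pics/wrist0.png

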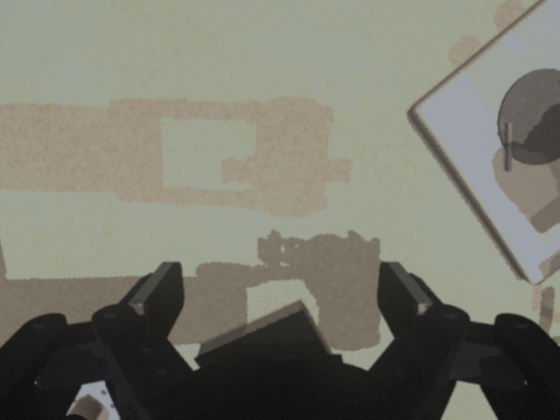

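Top view: the mat is at about (108–288, 155–265) and the tray at (312–405, 160–253). The base is at the bottom. I'll enlarge both.

```bash
python3 - <<'E'
from h import *
crop('top0',105,150,295,270,4,'t_mat');crop('top0',300,145,420,265,5,'t_tray')
crop('scene0',275,175,490,280,3.7,'s_mat');crop('scene0',140,180,270,280,5,'s_tray')
E
```

```text
(no output)
```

View pics/t_mat.png

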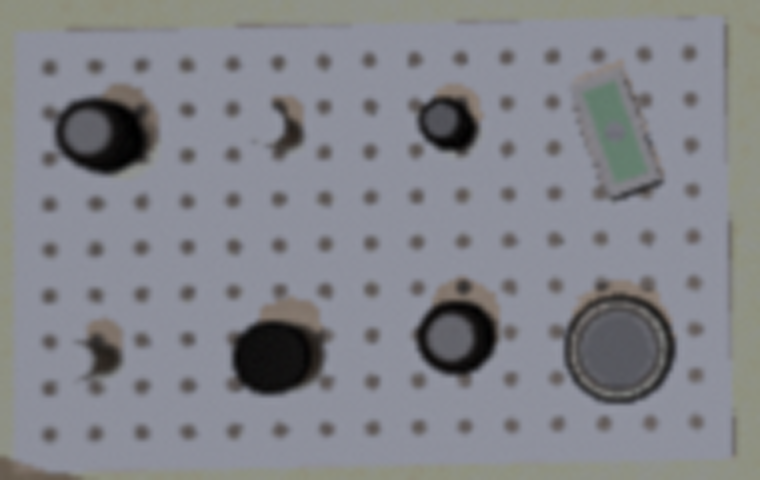

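View pics/t_tray.png

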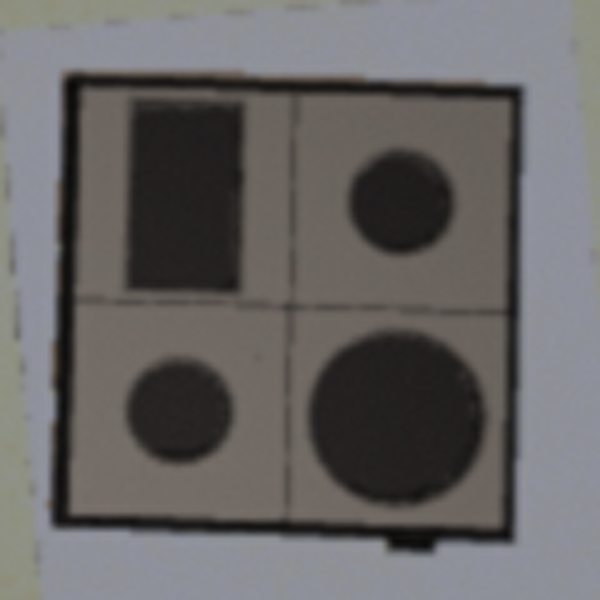

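View pics/s_mat.png

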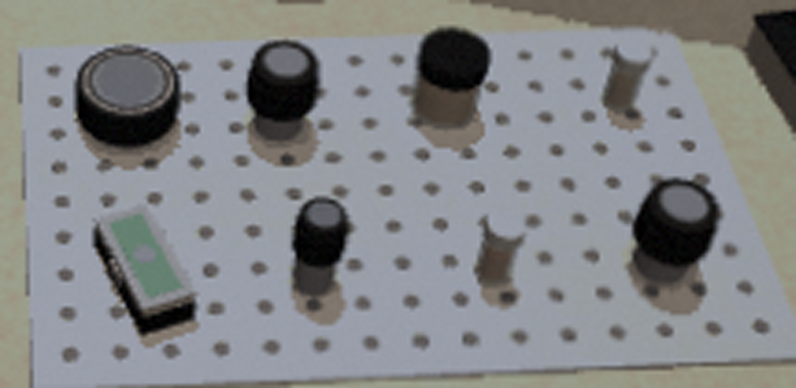

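View pics/s_tray.png

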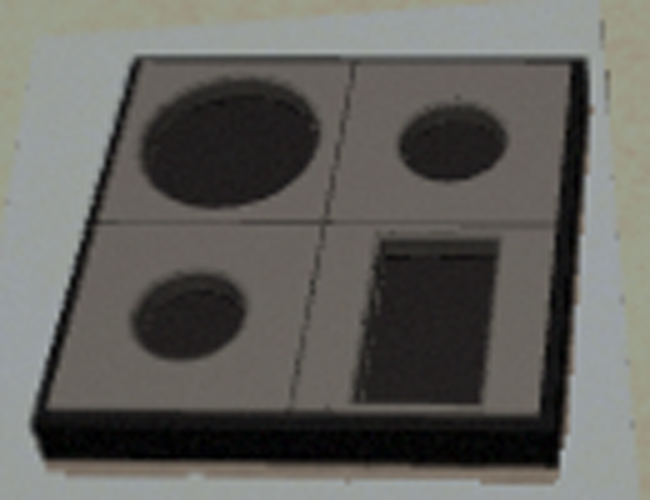

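Top crop: the wide eyepieces' glass is at crop (87,130) and (450,338). The slim one is at (443,118), the jar at (275,358), the lens at (620,348) and the case at (618,132). Tray wells in the tray crop: case top-left (186,196), eyepieces (402,202) and (180,411), lens (398,418). Next I'll triangulate from both views.

```bash
python3 - <<'E'
from h import *
T=load('top0');S=load('scene0')
def px(x,y,u0,v0,k): return ((x+.5)/k-.5+u0,(y+.5)/k-.5+v0)
tm=lambda x,y:px(x,y,105,150,4); tt=lambda x,y:px(x,y,300,145,5)
sm=lambda x,y:px(x,y,275,175,3.7); st=lambda x,y:px(x,y,140,180,5)
def tri(a,b):
    d1=ray(T,*a);d2=ray(S,*b);o1=np.array(T['xyz']);o2=np.array(S['xyz'])
    A=np.stack([d1,-d2],1);t=np.linalg.lstsq(A,o2-o1,rcond=None)[0]
    p,q=o1+d1*t[0],o2+d2*t[1];return (p+q)/2,np.linalg.norm(p-q)
for n,a,b in [('eyeL',tm(87,130),sm(691,200)),('eyeR',tm(450,338),sm(287,60)),('slim',tm(443,118),sm(323,213)),('lens',tm(620,348),sm(129,79)),('case',tm(618,132),sm(146,254)),
  ('caseTL',tm(572,84),sm(95,219)),('caseTR',tm(624,65),sm(140,205)),('caseBR',tm(662,181),sm(193,291)),('caseBL',tm(612,197),sm(145,319)),
  ('well1',tt(402,202),st(189,315)),('well2',tt(180,411),st(453,142)),('wlens',tt(397,417),st(231,143)),('cross',tt(292,306),st(325,222)),
  ('tTL',tt(70,80),st(558,413)),]:
    p,e=tri(a,b); print(n,p.round(4),round(e*1000,1),'topdepth',atdepth(T,*a).round(4),'scdepth',atdepth(S,*b).round(4))
print(R.from_rotvec(bot.read_state()['tcp_rot']).as_matrix().round(3))
for n,a in [('TL',(70,80)),('TR',(520,90)),('BR',(512,538)),('BL',(56,520))]: print(n,atz(T,*tt(*a),.026).round(4))
for n,a in [('rTL',(132,100)),('rTR',(243,102)),('rBR',(238,291)),('rBL',(127,289))]: print(n,atz(T,*tt(*a),.029).round(4))
E
```

```text
eyeL [0.5763 0.3459 0.0557] 3.5 topdepth [0.5764 0.3451 0.0531] scdepth [0.5754 0.3482 0.0551]
eyeR [0.4566 0.1444 0.0533] 0.5 topdepth [0.4566 0.1435 0.0567] scdepth [0.4585 0.1442 0.0552]
slim [0.5781 0.1462 0.0585] 1.1 topdepth [0.5779 0.1454 0.0597] scdepth [0.5776 0.1469 0.0579]
lens [0.449  0.0527 0.0342] 1.8 topdepth [0.449  0.0514 0.0391] scdepth [0.451  0.0534 0.0362]
case [0.5728 0.0531 0.0226] 2.7 topdepth [0.5723 0.0515 0.0262] scdepth [0.575  0.0542 0.0254]
caseTL [0.5926 0.048  0.0807] 46.9 topdepth [0.6011 0.0778 0.0227] scdepth [0.5289 0.0294 0.0018]
caseTR [0.5993 0.0446 0.0946] 4.5 topdepth [0.6148 0.0491 0.0026] scdepth [0.5378 0.0538 0.0231]
caseBR [ 0.5523  0.0576 -0.0366] 55.5 topdepth [0.5451 0.0276 0.0108] scdepth [0.5998 0.0776 0.0232]
caseBL [ 0.5436  0.0618 -0.0751] 4.3 topdepth [0.5358 0.0562 0.018 ] scdepth [0.6125 0.0511 0.0169]
well1 [ 0.5609 -0.2239  0.0243] 0.6 topdepth [ 0.5618 -0.226   0.0167] scdepth [ 0.5558 -0.2255  0.018 ]
well2 [ 0.4677 -0.1205  0.024 ] 0.7 topdepth [ 0.4678 -0.1217  0.0161] scdepth [ 0.4599 -0.1213  0.0159]
wlens [ 0.463  -0.2186  0.0231] 1.1 topdepth [ 0.4631 -0.2202  0.0186] scdepth [ 0.4546 -0.2206  0.0144]
cross [ 0.5144 -0.1721  0.0266] 1.0 topdepth [ 0.5142 -0.1721  0.0292] scdepth [ 0.5157 -0.1712  0.028 ]
tTL [ 0.6197 -0.0727  0.0289] 2.8 topdepth [ 0.6203 -0.0743  0.0259] scdepth [ 0.614  -0.072   0.0212]
[[-0.936  0.352 -0.001]
 [ 0.352  0.936 -0.002]
 [ 0.    -0.002 -1.   ]]
TL [ 0.6203 -0.0743  0.026 ]
TR [ 0.6108 -0.2789  0.026 ]
BR [ 0.4076 -0.2683  0.026 ]
BL [ 0.4195 -0.0632  0.026 ]
rTL [ 0.6099 -0.1021  0.029 ]
rTR [ 0.6078 -0.1526  0.029 ]
rBR [ 0.5216 -0.1479  0.029 ]
rBL [ 0.5235 -0.0977  0.029 ]
```

```bash
python3 - <<'E'
from h import *
W=load('wrist0');s=bot.read_state();M=R.from_rotvec(s['tcp_rot']).as_matrix();p=np.array(s['tool_pos'])
for d in [(0,0,0),(0,0,.05),(0,0,.1),(.05,0,.1),(.1,0,.1),(0,.05,.1)]: print(d,proj(W,p+M@np.array(d)).round(0))
print('cam look in tool',(M.T@rot(W)@[0,0,-1]).round(3), (M.T@(np.array(W['xyz'])-p)).round(4))
print(tool((.5763,.3457,.12)).round(1),tool((.4566,.144,.12)).round(1))
T=load('top0')
for a in [(572,84),(624,65),(662,181),(612,197)]: print(atz(T,(a[0]+.5)/4-.5+105,(a[1]+.5)/4-.5+150,.027).round(4))
E
```

```text
(0, 0, 0) [281. 241.]
(0, 0, 0.05) [281. 217.]
(0, 0, 0.1) [281. 201.]
(0.05, 0, 0.1) [281. 144.]
(0.1, 0, 0.1) [281.  81.]
(0, 0.05, 0.1) [338. 202.]
cam look in tool [-0.263 -0.     0.965] [ 0.0667 -0.0003 -0.1799]
[-417.7 -147.8   73.2] [-376.7 -378.7   73.6]
[0.6004 0.0773 0.027 ]
[0.6107 0.0473 0.027 ]
[0.5436 0.0268 0.027 ]
[0.535  0.0555 0.027 ]
```

>>> move_arm:
  steps:
    - [-40, -14, 7, 0, 65]
    - [-84, -30, 14, 0, 65]
    - [-126, -45, 21, 0, 65]
    - [-168, -60, 28, 0, 65]
    - [-210, -75, 35, 0, 65]
    - [-252, -90, 42, 0, 65]
    - [-294, -104, 49, 0, 65]
    - [-336, -119, 56, 0, 65]
    - [-378, -134, 63, 0, 65]
    - [-405, -143, 70, 0, 65]
    - [-418, -148, 73, 0, 65]
    - [-418, -148, 73, 0, 65]
    - [-418, -148, 73, 0, 65]
    - [-418, -148, 73, 0, 65]
  newtons: 40

```text
time: 1.55
tool_pos: [0.5757, 0.3475, 0.1214]
tcp_rot: [-0.56, -3.091, -0.001]
wrist_force: [-0.2, 0.6, -0.5]
width: 0.647
```

```bash
python3 - <<'E'
from h import *
W=grab('wrist','w1');s=bot.read_state();print(s['time'],s['tool_pos'],s['width'],tool((.5763,.3457,.018)).round(1))
M=R.from_rotvec(s['tcp_rot']).as_matrix()
print('axis at top',proj(W,(.5763,.3457,.055)),'tcp',proj(W,s['tool_pos']))
E
```

```text
1.6 [0.57575607 0.34754672 0.12149997] 0.650181326088488 [ -1.2  -1.6 103.5]
axis at top [278.59626553 212.93273519] tcp [280.7800138  241.28700962]
```

View pics/w1.png

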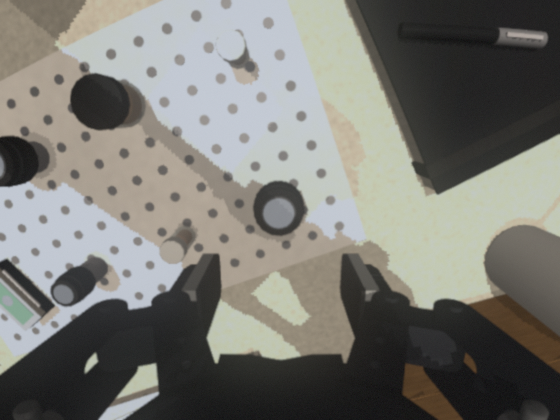

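The eyepiece glass is at (279,211) in the wrist picture and the calibration predicted (279,213), so they agree. Descending and gripping.

>>> move_arm:
  steps:
    - [-1, -2, 25, 0, 65]
    - [-1, -2, 50, 0, 65]
    - [-1, -2, 75, 0, 65]
    - [-1, -2, 92, 0, 65]
    - [-1, -2, 104, 0, 65]
    - [-1, -2, 104, 0, 65]
    - [-1, -2, 104, 0, 65]
    - [-1, -2, 104, 0, 30]
    - [-1, -2, 104, 0, 30]
    - [-1, -2, 104, 0, 30]
    - [-1, -2, 104, 0, 30]
    - [-1, -2, 104, 0, 30]
    - [-1, -2, 104, 0, 30]
  newtons: 40

```text
time: 2.9
tool_pos: [0.5775, 0.344, 0.0176]
tcp_rot: [0.562, 3.09, 0.001]
wrist_force: [-1.0, -0.6, 3.5]
width: 0.301
```

```bash
python3 - <<'E'
from h import *
W=grab('wrist','w2');s=bot.read_state();print(s['time'],s['tool_pos'],s['width'],s['wrist_force'])
print(tool((.5607,-.2236,.1)).round(1),tool((.4681,-.1206,.1)).round(1))
E
```

```text
2.95 [0.57746585 0.34400049 0.01762388] 0.29908240367485334 [-0.87514582  0.13248462  4.0076957 ]
[-184.2 -537.1  -82.6] [ -61.3 -473.3  -82.6]
```

View pics/w2.png

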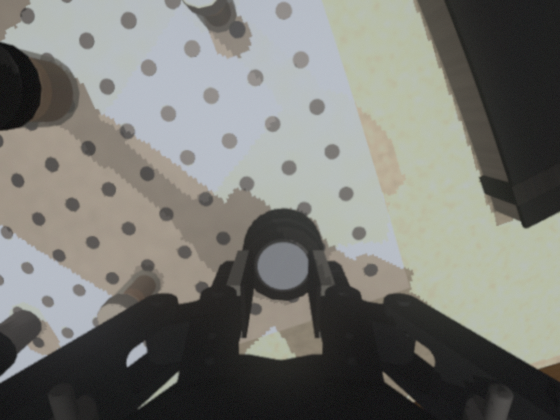

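```bash
python3 - <<'E'
from h import *
W=load('w2');s=bot.read_state();M=R.from_rotvec(s['tcp_rot']).as_matrix();p=np.array(s['tool_pos'])
print('glass expected',proj(W,(.5763,.3457,.055)),'above tcp',proj(W,(p[0],p[1],.055)))
for y in(-.021,.021,-.0128,.0128): print(y,proj(W,p+M@[0,y,0]),proj(W,p+M@[0,y,-.035]))
d=W['depth']
for u,v in[(283,266),(283,225),(240,270),(326,270),(246,320),(320,320)]: print(u,v,(M.T@(atdepth(W,u,v)-p)*1000).round(1),d[v,u])
crop('w2',200,190,370,350,4.5,'w2c')
grab('scene','s2');crop('s2',400,190,540,280,5.5,'s2c')
E
```

```text
glass expected [283.34059971 265.41475219] above tcp [280.84083516 268.68857136]
-0.021 [244.68350149 241.16898641] [237.16586471 266.46211292]
0.021 [316.64718488 241.16358299] [324.39405015 266.45153786]
-0.0128 [258.72290497 241.18403589] [254.17687714 266.50446219]
0.0128 [302.61068784 241.18073974] [307.38787907 266.49800882]
283 266 [  1.9   1.  -38.6] 0.15354994
283 225 [ 21.3   1.  -36.1] 0.15082647
240 270 [ 11.4 -16.  -63. ] 0.12755962
326 270 [ 11.5  17.5 -63.3] 0.12719709
246 320 [ -3.7 -13.  -74.1] 0.12073865
320 320 [ -1.5  14.  -77.5] 0.116945915
```

View pics/w2c.png

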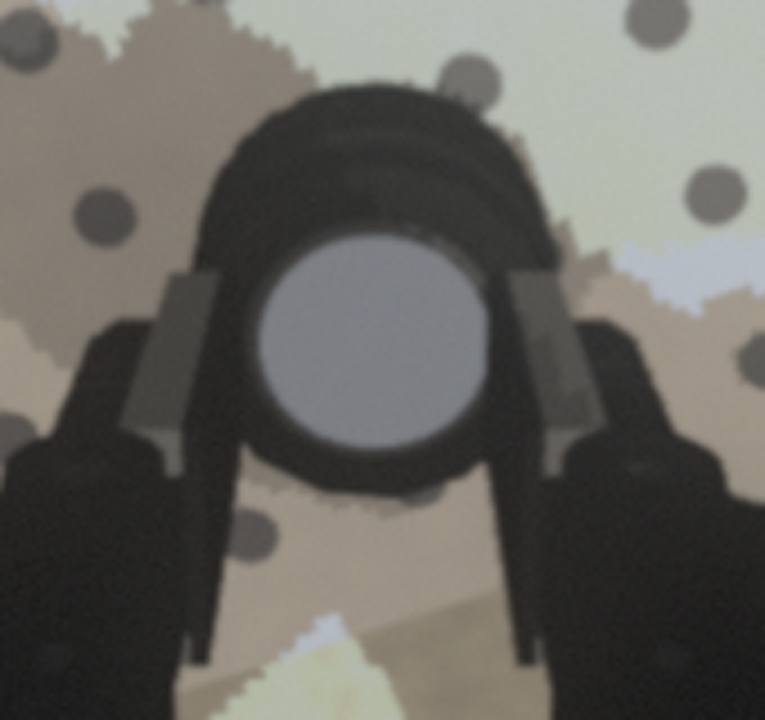

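View pics/s2c.png

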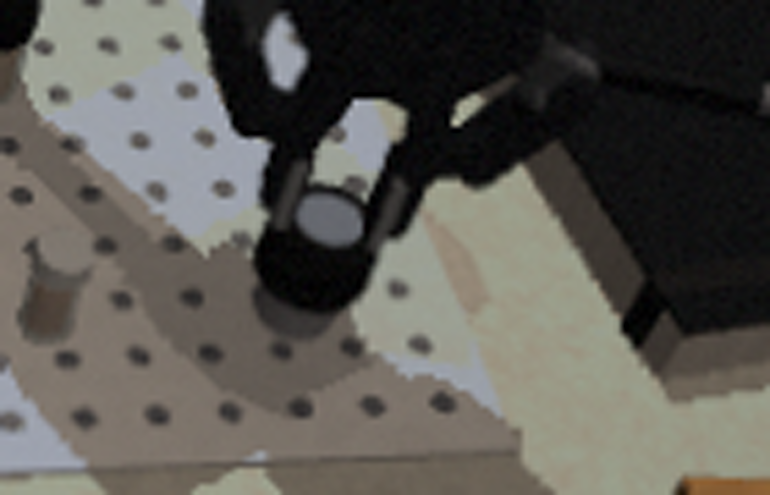

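The eyepiece is between the pads, but the opening stopped exactly at my command of 30%. I'll close fully to see whether the object stops the fingers.

>>> move_arm:
  steps:
    - [0, 0, 0, 0, 10]
    - [0, 0, 0, 0, 10]
    - [0, 0, 0, 0, 10]
    - [0, 0, 0, 0, 10]
    - [0, 0, 0, 0, 10]
    - [0, 0, 0, 0, 10]
  newtons: 40

```text
time: 3.6
tool_pos: [0.5789, 0.3429, 0.0212]
tcp_rot: [0.561, 3.088, -0.001]
wrist_force: [-4.3, -8.0, 19.4]
width: 0.102
```

```bash
python3 - <<'E'
from h import *
W=grab('wrist','w3');s=bot.read_state();print(s['time'],s['tool_pos'],s['width'],s['wrist_force'])
crop('w3',200,190,370,350,4.5,'w3c')
E
```

```text
3.65 [0.57883845 0.34287716 0.02121   ] 0.10421594514320844 [-3.58095951 -7.94660949 19.42881997]
```

View pics/w3c.png

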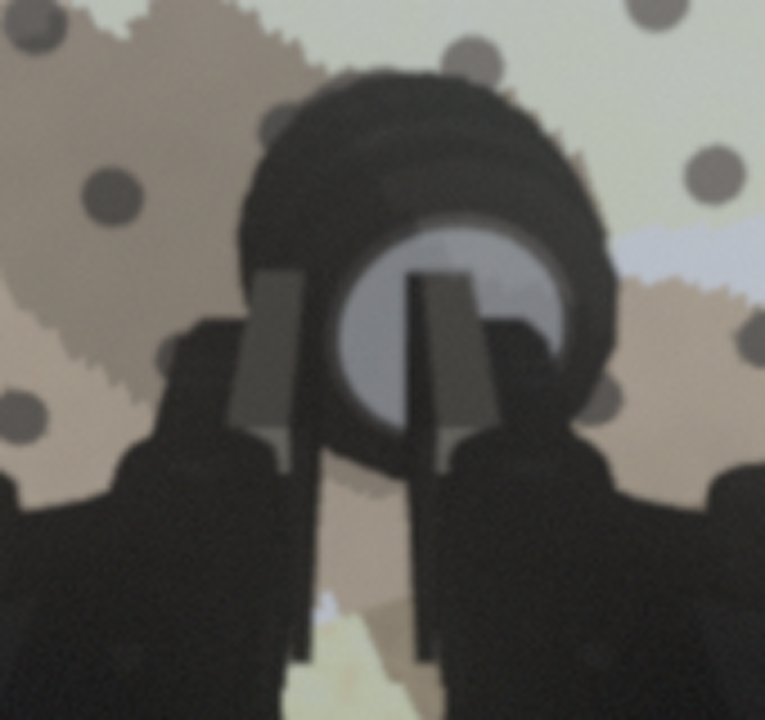

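```bash
python3 - <<'E'
from h import *
for n in['wrist0','w1','w3']:
    W=load(n); Rw=rot(W);o=np.array(W['xyz'])
    # tool frame from camera: known look in tool
    Mt=np.array([[-.936,.352,0],[.352,.936,0],[0,0,-1.]])
    off=np.array([.0667,-.0003,-.1799])
    p=o-Mt@off
    pts=[]
    d=W['depth']
    print(n,p)
    for v in range(230,345,8):
        row=[]
        for u in range(0,560,2):
            if 0<d[v,u]<.18:
                q=Mt.T@(atdepth(W,u,v)-p)*1000
                if abs(q[1])<50 : row.append(q)
        row=np.array(row)
        if len(row):
            L=row[row[:,1]<0];Rr=row[row[:,1]>0]
            print(v,[ (x[np.argmin(abs(x[:,1]))].round(0).tolist(), x[:,2].max().round(0)) for x in(L,Rr) if len(x)])
E
```

```text
wrist0 [0.2375135  0.63143271 0.19295758]
262 [([10.0, -43.0, -53.0], np.float64(-53.0)), ([11.0, 42.0, -55.0], np.float64(-54.0))]
270 [([9.0, -43.0, -59.0], np.float64(-50.0)), ([6.0, 42.0, -52.0], np.float64(-52.0))]
278 [([6.0, -43.0, -60.0], np.float64(-52.0)), ([10.0, 42.0, -68.0], np.float64(-53.0))]
286 [([1.0, -43.0, -56.0], np.float64(-52.0)), ([5.0, 42.0, -65.0], np.float64(-51.0))]
294 [([2.0, -43.0, -66.0], np.float64(-51.0)), ([-0.0, 42.0, -61.0], np.float64(-52.0))]
302 [([6.0, -43.0, -78.0], np.float64(-54.0)), ([0.0, 42.0, -68.0], np.float64(-53.0))]
310 [([4.0, -43.0, -80.0], np.float64(-57.0)), ([6.0, 42.0, -84.0], np.float64(-57.0))]
318 [([12.0, -42.0, -97.0], np.float64(-63.0)), ([13.0, 40.0, -98.0], np.float64(-64.0))]
326 [([17.0, -32.0, -108.0], np.float64(-70.0)), ([17.0, 31.0, -109.0], np.float64(-68.0))]
334 [([18.0, -29.0, -113.0], np.float64(-75.0)), ([17.0, 29.0, -111.0], np.float64(-75.0))]
342 [([17.0, -27.0, -115.0], np.float64(-107.0)), ([17.0, 26.0, -115.0], np.float64(-105.0))]
w1 [0.57569663 0.34728047 0.1216048 ]
254 [([10.0, -28.0, -45.0], np.f
[... 1707 characters left out ...]
-11.0, -0.0, -36.0], np.float64(-35.0)), ([-10.0, 1.0, -36.0], np.float64(-35.0))]
294 [([-2.0, -4.0, -59.0], np.float64(-59.0)), ([-15.0, 1.0, -35.0], np.float64(-35.0))]
302 [([-5.0, -4.0, -60.0], np.float64(-60.0)), ([1.0, 4.0, -70.0], np.float64(-70.0))]
310 [([-8.0, -4.0, -61.0], np.float64(-61.0)), ([-1.0, 4.0, -72.0], np.float64(-72.0))]
318 [([-2.0, -5.0, -75.0], np.float64(-75.0)), ([-5.0, 4.0, -71.0], np.float64(-71.0))]
326 [([-6.0, -5.0, -74.0], np.float64(-74.0)), ([-7.0, 4.0, -73.0], np.float64(-73.0))]
334 [([-10.0, -5.0, -74.0], np.float64(-74.0)), ([-10.0, 4.0, -74.0], np.float64(-74.0))]
342 [([-6.0, -7.0, -84.0], np.float64(-84.0)), ([-7.0, 6.0, -83.0], np.float64(-83.0))]
```

The depth picture shows the real finger tips about 37 mm short of the reported TCP. They came down on top of the eyepiece instead of around it, which explains the 19 N upward force. I'll lift straight off and look.

>>> move_arm:
  steps:
    - [0, 0, -10, 0, 10]
    - [0, 0, -30, 0, 10]
    - [0, 0, -55, 0, 30]
    - [0, 0, -80, 0, 65]
    - [0, 0, -100, 0, 65]
    - [0, 0, -100, 0, 65]
    - [0, 0, -100, 0, 65]
    - [0, 0, -100, 0, 65]

```text
time: 4.45
tool_pos: [0.5758, 0.3432, 0.1148]
tcp_rot: [-0.562, -3.088, 0.003]
wrist_force: [0.4, 0.2, 0.3]
width: 0.649
```

```bash
python3 - <<'E'
from h import *
W=grab('wrist','w4');s=bot.read_state();print(s['time'],s['tool_pos'],s['width'],s['wrist_force'])
grab('scene','s4');crop('s4',400,190,540,280,5.5,'s4c');crop('w4',180,130,380,280,4,'w4c')
E
```

```text
4.5 [0.57564283 0.3431472  0.1146255 ] 0.6509351851136694 [0.1648498  0.65580619 0.38699861]
```

View pics/w4.png

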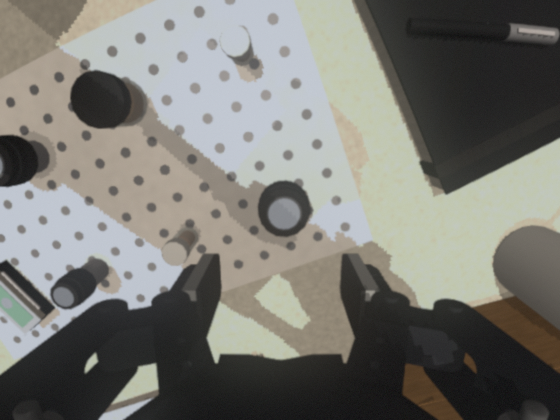

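View pics/s4c.png

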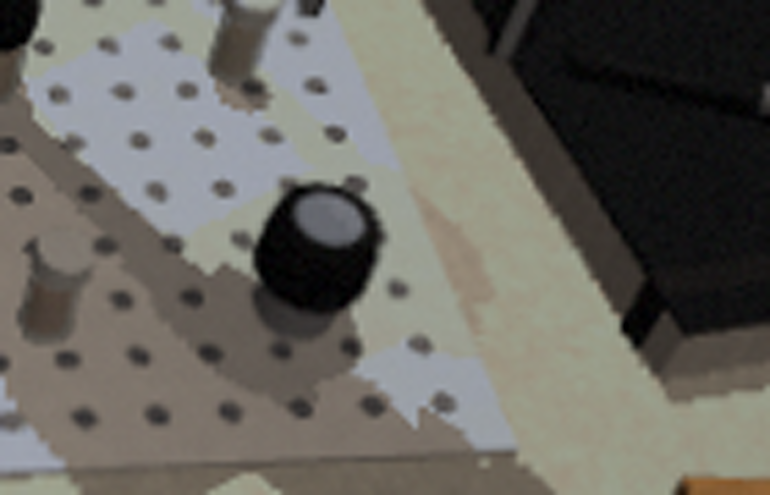

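View pics/w4c.png

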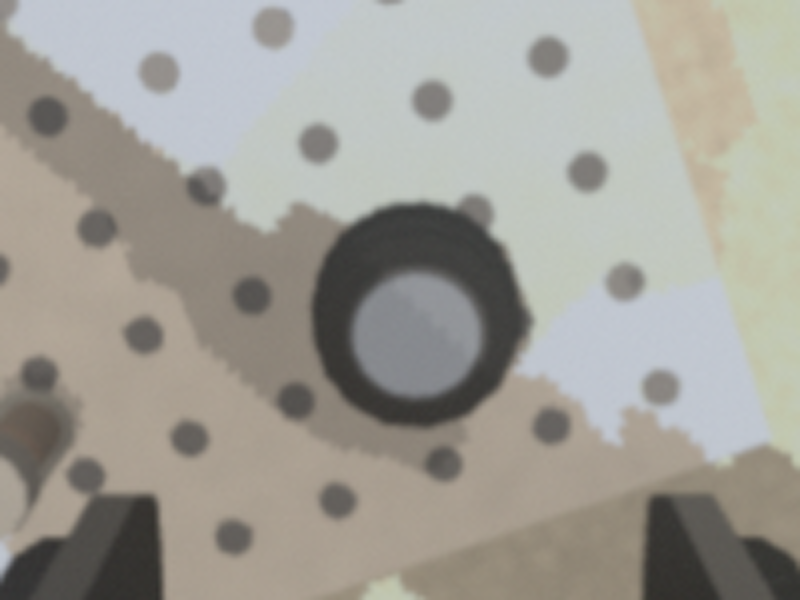

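The eyepiece still stands upright, glass at (284,213), and has hardly moved. I'll re-measure it and use the observed 37.5 mm tip offset.

```bash
python3 - <<'E'
from h import *
W=load('w4');p=atz(W,283.9,213.3,.055);print(p,atdepth(W,284,213)); print(tool((p[0],p[1],-.0205)))
E
```

```text
[0.57615048 0.34564682 0.055     ] [0.5757919  0.34585531 0.05563344]
[  0.16530111   2.79101714 135.23687255]
```

>>> move_arm:
  steps:
    - [0, 3, 20, 0, 68]
    - [0, 3, 42, 0, 68]
    - [0, 3, 65, 0, 68]
    - [0, 3, 85, 0, 68]
    - [0, 3, 105, 0, 68]
    - [0, 3, 120, 0, 68]
    - [0, 3, 130, 0, 68]
    - [0, 3, 135, 0, 68]
    - [0, 3, 135, 0, 68]
    - [0, 3, 135, 0, 68]
  newtons: 40

```text
time: 5.55
tool_pos: [0.5788, 0.3471, -0.0172]
tcp_rot: [0.562, 3.09, 0.001]
wrist_force: [0.2, 0.8, -0.3]
width: 0.683
```

```bash
python3 - <<'E'
from h import *
W=grab('wrist','w5');s=bot.read_state();print(s['time'],s['tool_pos'],s['width'],s['wrist_force'])
E
```

```text
5.6 [ 0.57901275  0.34716839 -0.0168335 ] 0.6792258128185208 [-0.3755731  -0.36701047  0.20460121]
```

View pics/w5.png

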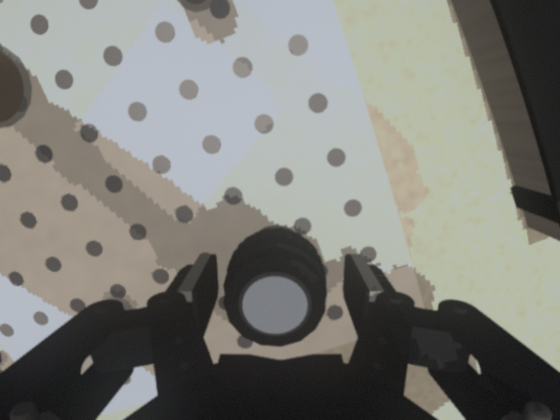

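The fingers now straddle the knurled body, with pads at columns 217 and 343 and the glass at (275,305). Closing and doing a small lift.

>>> move_arm:
  steps:
    - [2, -1, 2, 0, 68]
    - [2, -1, 2, 0, 30]
    - [2, -1, 2, 0, 30]
    - [2, -1, 2, 0, 30]
    - [2, -1, 2, 0, 30]
    - [2, -1, 2, 0, 30]
    - [2, -1, 2, 0, 30]
    - [2, -1, -5, 0, 30]
    - [2, -1, -20, 0, 30]
    - [2, -1, -40, 0, 30]
    - [2, -1, -40, 0, 30]
  newtons: 40

```text
time: 6.7
tool_pos: [0.5786, 0.3479, 0.026]
tcp_rot: [0.561, 3.086, 0.007]
wrist_force: [0.6, -0.2, 0.2]
width: 0.476
```

```bash
python3 - <<'E'
from h import *
W=grab('wrist','w6');s=bot.read_state();print(s['time'],s['tool_pos'],s['width'],s['wrist_force'])
grab('scene','s6');crop('s6',400,150,540,280,4.5,'s6c')
E
```

```text
6.75 [0.57770329 0.34744081 0.02442035] 0.4769315832493453 [ 1.05903785  0.28955267 -0.58875558]
```

View pics/w6.png

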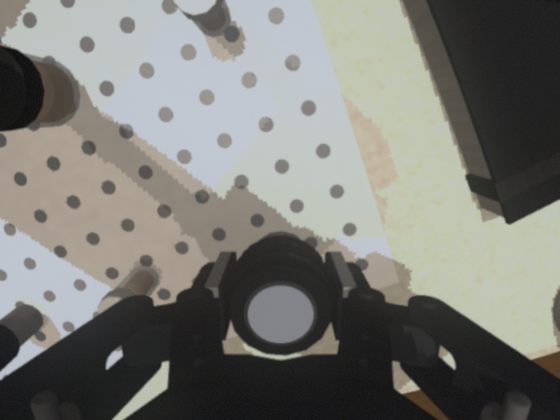

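View pics/s6c.png

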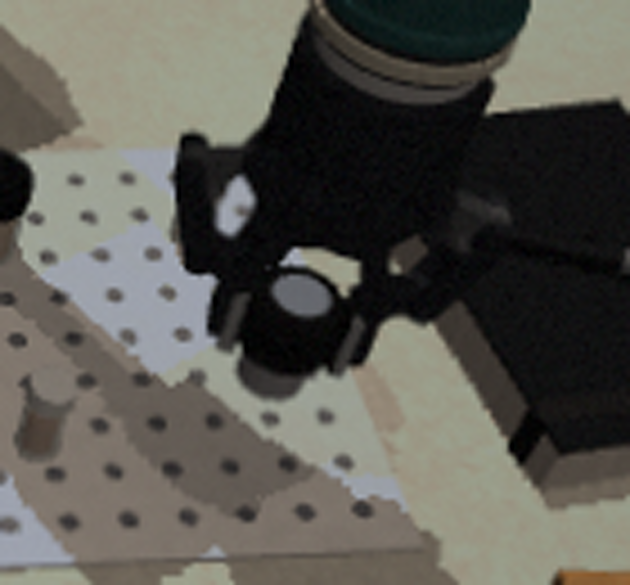

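Gripped at 0.477 (42 mm body) and lifted. The glass is at (282,313). Now I'll work out the object's offset in the hand and the shift to the far eyepiece well.

```bash
python3 - <<'E'
from h import *
W=load('w6');s=bot.read_state();p=np.array(s['tool_pos']);M=R.from_rotvec(s['tcp_rot']).as_matrix()
for zt in(.070,.073,.076):
    g=atz(W,282,313,p[2]+zt);print((M.T@(g-p)*1000).round(1))
print((M.T@(atdepth(W,282,313)-p)*1000).round(1))
print(tool((.5607,-.2236,.10)).round(1),s['q'].round(2))
E
```

```text
[ -6.5   2.  -70. ]
[ -4.6   2.  -73. ]
[ -2.7   1.9 -76. ]
[ -0.7   1.9 -79. ]
[-186.1 -539.3  -77.6] [ 0.5   0.4   1.75 -0.    0.98 -0.71]
```

>>> move_arm:
  steps:
    - [0, 0, -25, 0, 30]
    - [0, 0, -55, 0, 30]
    - [-4, -12, -78, 0, 30]
    - [-14, -40, -78, 0, 30]
    - [-26, -76, -78, 0, 30]
    - [-39, -112, -78, 0, 30]
    - [-51, -148, -78, 0, 30]
    - [-64, -185, -78, 0, 30]
    - [-77, -222, -78, 0, 30]
    - [-89, -259, -78, 0, 30]
    - [-102, -296, -78, 0, 30]
    - [-115, -333, -78, 0, 30]
    - [-127, -370, -78, 0, 30]
    - [-140, -406, -78, 0, 30]
    - [-152, -442, -78, 0, 30]
    - [-164, -476, -78, 0, 30]
    - [-174, -505, -78, 0, 30]
    - [-181, -526, -78, 0, 30]
    - [-185, -537, -78, 0, 30]
    - [-186, -540, -78, 0, 30]

```text
time: 8.8
tool_pos: [0.5591, -0.2252, 0.099]
tcp_rot: [-0.564, -3.089, -0.001]
wrist_force: [-0.4, 0.5, -0.6]
width: 0.481
```

>>> move_arm:
  steps:
    - [0, 0, 0, 0, 30]
    - [0, 0, 0, 0, 30]
    - [0, 0, 0, 0, 30]

```text
time: 9.1
tool_pos: [0.5599, -0.2233, 0.0999]
tcp_rot: [-0.56, -3.091, -0.001]
wrist_force: [0.5, -0.8, -1.3]
width: 0.478
```

```bash
python3 - <<'E'
from h import *
W=grab('wrist','w7');s=bot.read_state();print(s['time'],s['tool_pos'],s['width'],s['wrist_force'],s['q'].round(2))
grab('top','t7');crop('t7',300,145,420,265,5,'t7c');grab('scene','s7')
print(tool((.5607,-.2236,.10)).round(1))
E
```

```text
9.15 [ 0.55994054 -0.2233945   0.09999549] 0.47700421986245667 [ 0.73420221  0.56506303 -1.53959749] [-0.42  0.2   1.86  0.    1.08 -1.63]
[-0.7  0.3  0.1]
```

View pics/w7.png

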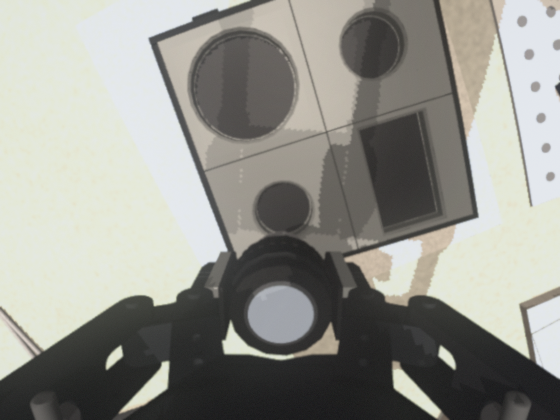

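View pics/s7.png

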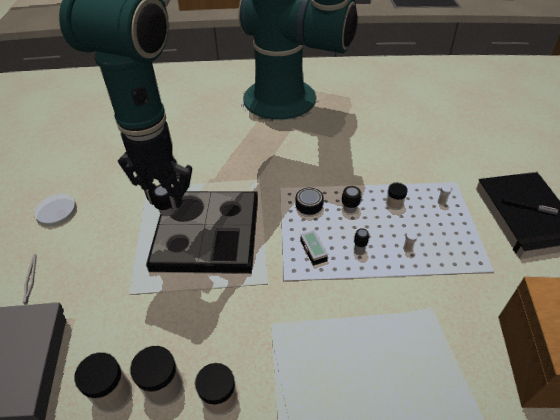

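The wrist view shows the tray: lens well at (244,84), far eyepiece well (371,46), near eyepiece well (284,208) and slide well (402,168). I'll compare these with the earlier measurements.

```bash
python3 - <<'E'
from h import *
W=load('w7')
for n,P in [('w1',(.5607,-.2236,.029)),('w2',(.4681,-.1206,.029)),('wl',(.4629,-.2184,.029)),('rect',(.5659,-.1258,.029)),('cross',(.5144,-.1721,.029))]: print(n,proj(W,P).round(1))
crop('w7',140,0,490,260,2.2,'w7c')
E
```

```text
w1 [280.5 211.1]
w2 [370.4  44.5]
wl [240.   86.8]
rect [400.7 174.5]
cross [323.3 131.7]
```

View pics/w7c.png

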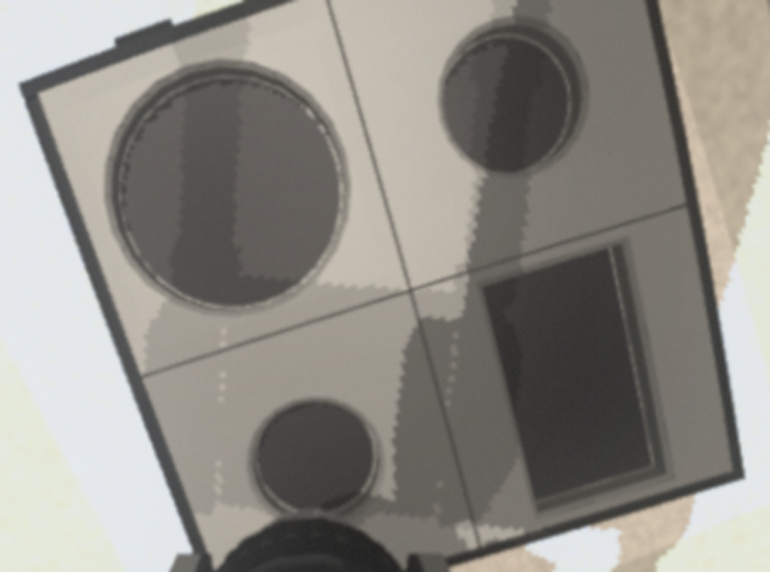

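>>> move_arm:
  steps:
    - [1, 0, 20, 0, 30]
    - [1, 0, 45, 0, 30]
    - [1, 0, 68, 0, 30]
    - [1, 0, 84, 0, 30]
    - [1, 0, 94, 0, 30]
    - [1, 0, 98, 0, 30]
    - [1, 0, 100, 0, 30]
    - [1, 0, 100, 0, 30]
    - [1, 0, 100, 0, 30]

```text
time: 10.15
tool_pos: [0.5598, -0.2245, 0.0011]
tcp_rot: [0.562, 3.089, -0.001]
wrist_force: [-0.2, -1.2, -1.2]
width: 0.479
```

```bash
python3 - <<'E'
from h import *
W=grab('wrist','w8');s=bot.read_state();print(s['time'],s['tool_pos'],s['width'],s['wrist_force'])
grab('scene','s8');crop('s8',130,160,280,290,5,'s8c')
E
```

```text
10.2 [ 0.55974473 -0.22453968  0.00104686] 0.47951626562836785 [ 0.11414864  0.09842455 -1.09279787]
```

View pics/s8c.png

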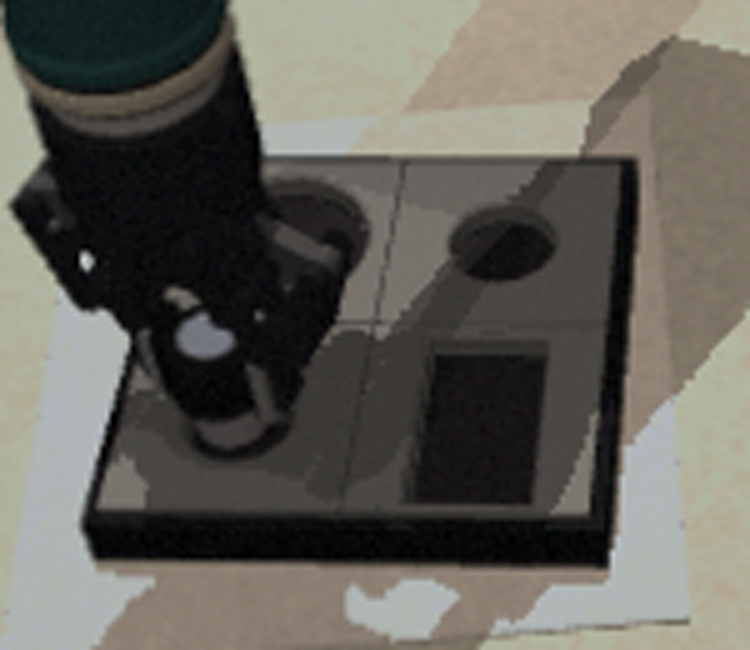

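View pics/w8.png

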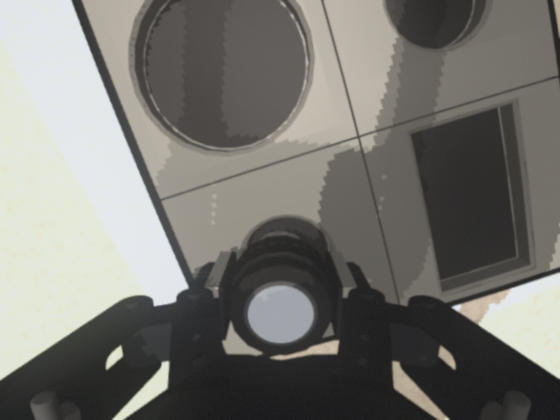

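The barrel is inside the well rim and there is no contact force yet. Easing down.

>>> move_arm:
  steps:
    - [1, 1, 2, 0, 30]
    - [1, 1, 4, 0, 30]
    - [1, 1, 5, 0, 30]
    - [1, 1, 5, 0, 30]

```text
time: 10.65
tool_pos: [0.5582, -0.2228, -0.0052]
tcp_rot: [-0.562, -3.091, -0.0]
wrist_force: [-0.2, 1.0, -1.0]
width: 0.481
```

>>> move_arm:
  steps:
    - [0, 0, 1, 0, 30]
    - [0, 0, 1.5, 0, 30]
    - [0, 0, 1.5, 0, 30]

```text
time: 10.95
tool_pos: [0.5584, -0.2229, -0.0054]
tcp_rot: [-0.562, -3.091, -0.0]
wrist_force: [-2.2, 1.9, 5.9]
width: 0.479
```

Contact at 5.9 N, at the expected height. Releasing and rising.

>>> move_arm:
  steps:
    - [0, 0, 1, 0, 50]
    - [0, 0, 1, 0, 58]
    - [0, 0, 1, 0, 64]
    - [0, 0, 0, 0, 68]
    - [0, 0, 0, 0, 68]
    - [0, 0, -10, 0, 68]
    - [0, 0, -35, 0, 68]
    - [0, 0, -70, 0, 68]
    - [0, 0, -100, 0, 68]
    - [0, 0, -115, 0, 68]
    - [0, 0, -115, 0, 68]

```text
time: 12.05
tool_pos: [0.5606, -0.2239, 0.112]
tcp_rot: [0.561, 3.085, -0.002]
wrist_force: [1.1, -0.8, -0.3]
width: 0.681
```

```bash
python3 - <<'E'
from h import *
W=grab('wrist','w9');s=bot.read_state();print(s['time'],s['tool_pos'],s['width'],s['wrist_force'])
print(tool((.4566,.1440,.11)).round(1))
E
```

```text
12.1 [ 0.5591096  -0.22319317  0.10969071] 0.6830193754173081 [-0.05943591  0.06386261 -0.23172639]
[225.2 307.6  -1. ]
```

View pics/w9.png

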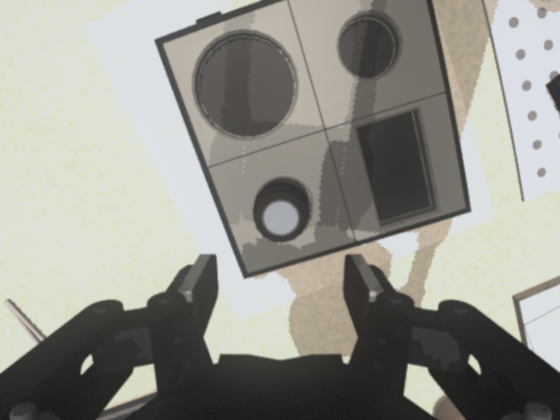

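The first eyepiece stands upright in its well, glass at (281,216). On to the second, at (0.457, 0.144).

>>> move_arm:
  steps:
    - [18, 25, 0, 0, 68]
    - [40, 55, 0, 0, 68]
    - [65, 88, 0, 0, 68]
    - [90, 123, 0, 0, 68]
    - [115, 157, 0, 0, 68]
    - [140, 191, 0, 0, 68]
    - [165, 225, 0, 0, 68]
    - [188, 257, 0, 0, 68]
    - [207, 283, 0, 0, 68]
    - [220, 300, 0, 0, 68]
    - [225, 308, 0, 0, 68]
    - [225, 308, 0, 0, 68]
    - [225, 308, 0, 0, 68]

```text
time: 13.4
tool_pos: [0.4557, 0.1439, 0.1075]
tcp_rot: [-0.562, -3.09, 0.002]
wrist_force: [0.2, -0.3, 1.0]
width: 0.68
```

```bash
python3 - <<'E'
from h import *
W=grab('wrist','w10');s=bot.read_state();print(s['time'],s['tool_pos'],s['width'],s['wrist_force'])
print(tool((.4566,.1440,-.0205)).round(1),proj(W,(.4566,.1440,.055)))
crop('w10',180,130,380,280,4,'w10c')
E
```

```text
13.45 [0.45604415 0.14368407 0.10780791] 0.6813910314139775 [0.32136872 0.1288268  0.21338434]
[ -0.5   0.6 128.3] [281.18278706 217.4517492 ]
```

View pics/w10.png

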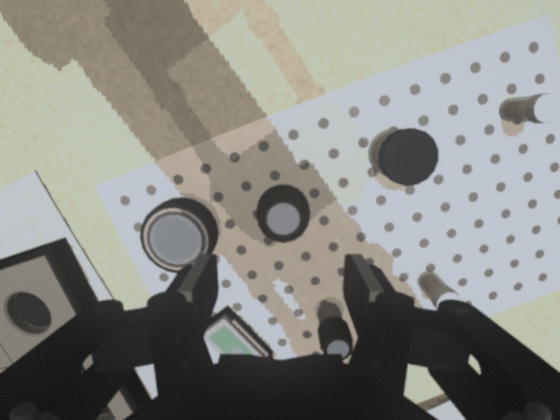

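The second eyepiece's glass is at (284,219), within 2 mm of prediction. Descending to grip.

>>> move_arm:
  steps:
    - [0, 1, 20, 0, 68]
    - [0, 1, 45, 0, 68]
    - [0, 1, 68, 0, 68]
    - [0, 1, 90, 0, 68]
    - [0, 1, 108, 0, 68]
    - [0, 1, 120, 0, 68]
    - [0, 1, 127, 0, 68]
    - [0, 1, 130, 0, 68]
    - [0, 1, 130, 0, 68]
    - [0, 1, 130, 0, 68]
  newtons: 40

```text
time: 14.45
tool_pos: [0.4574, 0.1458, -0.0207]
tcp_rot: [0.562, 3.09, 0.001]
wrist_force: [0.6, 1.3, 0.0]
width: 0.682
```

```bash
python3 - <<'E'
from h import *
W=grab('wrist','w11');s=bot.read_state();print(s['time'],s['tool_pos'],s['width'],s['wrist_force'])
print(tool((.4566,.1440,-.0205)).round(1))
E
```

```text
14.5 [ 0.45742707  0.14582802 -0.02063877] 0.6790844294671611 [ 0.6266503   0.72352496 -0.73361998]
[ 0.1 -2.  -0.1]
```

View pics/w11.png

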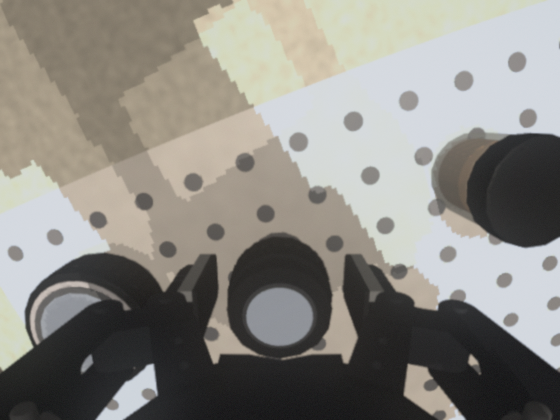

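The eyepiece is centred between the pads: body columns 228–332, pads at 217 and 343. Closing and lifting.

>>> move_arm:
  steps:
    - [0, 0, 0, 0, 30]
    - [0, 0, 0, 0, 30]
    - [0, 0, 0, 0, 30]
    - [0, 0, 0, 0, 30]
    - [0, 0, 0, 0, 30]
    - [0, 0, 0, 0, 30]
    - [0, 0, -5, 0, 30]
    - [0, 0, -20, 0, 30]
    - [0, 0, -50, 0, 30]
    - [0, 0, -85, 0, 30]
    - [0, 0, -110, 0, 30]
    - [0, 0, -120, 0, 30]
    - [0, 0, -120, 0, 30]

```text
time: 15.8
tool_pos: [0.4577, 0.1459, 0.0999]
tcp_rot: [0.562, 3.088, 0.002]
wrist_force: [0.1, 0.5, -1.2]
width: 0.479
```

```bash
python3 - <<'E'
from h import *
W=grab('wrist','w12');s=bot.read_state();print(s['time'],s['tool_pos'],s['width'],s['wrist_force'])
print(tool((.4681,-.1206,.1)).round(1))
E
```

```text
15.85 [0.45643121 0.1456034  0.09833717] 0.47746442578689446 [-0.03184537  0.51407785 -1.02511155]
[-104.6 -245.1   -1.7]
```

View pics/w12.png

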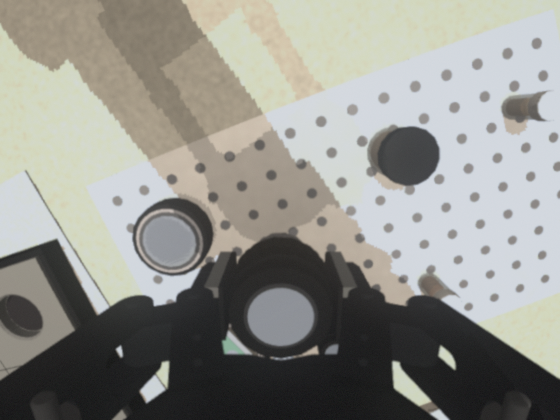

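Held. Moving to the near eyepiece well.

>>> move_arm:
  steps:
    - [-8, -18, -1, 0, 30]
    - [-20, -46, -1, 0, 30]
    - [-34, -80, -1, 0, 30]
    - [-48, -114, -1, 0, 30]
    - [-62, -147, -1, 0, 30]
    - [-76, -180, -1, 0, 30]
    - [-89, -210, -1, 0, 30]
    - [-98, -231, -1, 0, 30]
    - [-103, -242, -1, 0, 30]
    - [-104, -245, -1, 0, 30]
    - [-104, -245, -1, 0, 30]
    - [-104, -245, -1, 0, 30]

```text
time: 17.05
tool_pos: [0.4671, -0.1193, 0.0989]
tcp_rot: [-0.561, -3.09, -0.001]
wrist_force: [0.7, 0.8, -1.2]
width: 0.48
```

```bash
python3 - <<'E'
from h import *
W=grab('wrist','w13');s=bot.read_state();print(s['time'],s['tool_pos'],s['width'],s['wrist_force'],s['q'].round(2))
print(tool((.4681,-.1206,-.0045)).round(1), proj(W,(.4681,-.1206,.029)))
E
```

```text
17.1 [ 0.46728729 -0.1192502   0.09910369] 0.48058264312494237 [ 0.37090196  0.76226353 -0.56080923] [-0.3  -0.02  2.11  0.    1.06 -1.51]
[ -1.3  -1.  103.6] [279.34943842 212.09809368]
```

View pics/w13.png

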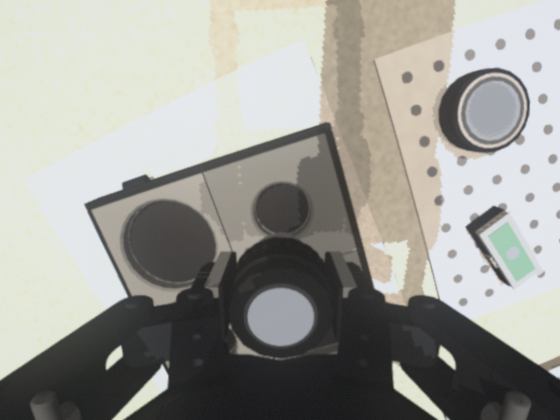

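>>> move_arm:
  steps:
    - [0, 0, 20, 0, 30]
    - [0, 0, 45, 0, 30]
    - [0, 0, 68, 0, 30]
    - [0, 0, 84, 0, 30]
    - [0, 0, 94, 0, 30]
    - [0, 0, 99, 0, 30]
    - [0, 0, 101, 0, 30]
    - [0, 0, 102, 0, 30]
    - [0, 0, 102, 0, 30]

```text
time: 18.0
tool_pos: [0.4683, -0.1205, -0.0018]
tcp_rot: [0.562, 3.09, -0.0]
wrist_force: [0.3, 0.6, -1.3]
width: 0.48
```

```bash
python3 - <<'E'
from h import *
s=bot.read_state();print(s['time'],s['tool_pos'],s['width'],s['wrist_force'])
grab('scene','s14');crop('s14',130,160,280,290,5,'s14c')
print(tool((.4681,-.1206,-.0045)).round(1))
E
```

```text
18.0 [ 0.46830841 -0.12049362 -0.00180266] 0.479689223231375 [ 0.34433626  0.56234501 -1.3360736 ]
[ 0.2 -0.1  2.7]
```

View pics/s14c.png

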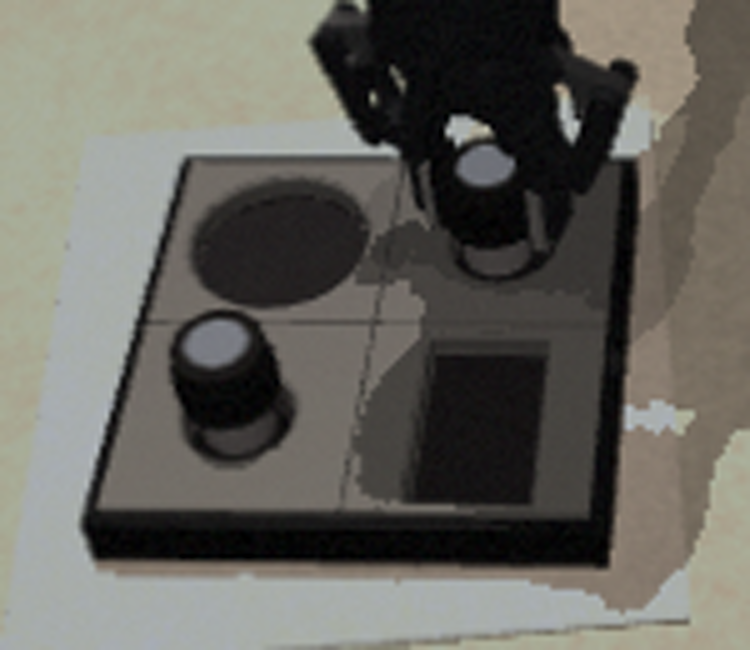

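Eyepiece 1 is seated and eyepiece 2's barrel is inside its rim. Easing down.

>>> move_arm:
  steps:
    - [1, 0, 1.5, 0, 30]
    - [1, 0, 3, 0, 30]
    - [1, 0, 4, 0, 30]
    - [1, 0, 4, 0, 30]

```text
time: 18.45
tool_pos: [0.4667, -0.12, -0.0065]
tcp_rot: [0.562, 3.091, -0.0]
wrist_force: [-0.0, -0.1, -0.6]
width: 0.476
```

>>> move_arm:
  steps:
    - [0, 0, 1, 0, 30]
    - [0, 0, 1.5, 0, 30]
    - [0, 0, 1.5, 0, 30]

```text
time: 18.75
tool_pos: [0.4668, -0.1201, -0.0066]
tcp_rot: [-0.562, -3.091, 0.0]
wrist_force: [-4.7, 1.6, 11.7]
width: 0.48
```

Seated at 11.7 N. Releasing and rising.

>>> move_arm:
  steps:
    - [0, 0, 0, 0, 50]
    - [0, 0, 0, 0, 58]
    - [0, 0, 0, 0, 64]
    - [0, 0, 0, 0, 68]
    - [0, 0, 0, 0, 68]
    - [0, 0, -10, 0, 68]
    - [0, 0, -35, 0, 68]
    - [0, 0, -70, 0, 68]
    - [0, 0, -100, 0, 68]
    - [0, 0, -115, 0, 68]
    - [0, 0, -115, 0, 68]

```text
time: 19.85
tool_pos: [0.4694, -0.1208, 0.1108]
tcp_rot: [0.561, 3.084, -0.001]
wrist_force: [0.4, 0.2, 0.2]
width: 0.678
```

```bash
python3 - <<'E'
from h import *
W=grab('wrist','w15');s=bot.read_state();print(s['time'],s['tool_pos'],s['width'],s['wrist_force'])
print(tool((.449,.0527,.11)).round(1))
E
```

```text
19.9 [ 0.46794771 -0.12038328  0.10876952] 0.6802787520244304 [-0.23318923 -0.03760918 -0.82384562]
[ 78.7 155.3  -1.5]
```

View pics/w15.png

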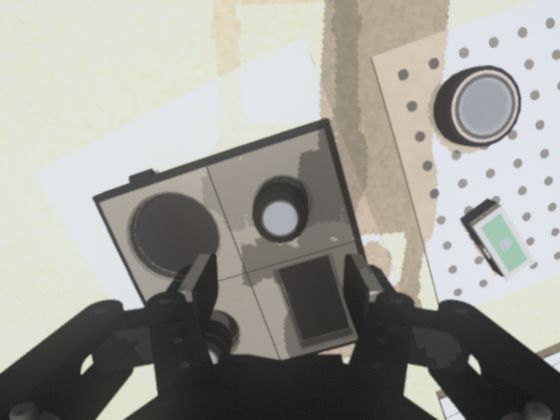

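Both eyepieces are standing; the second one's glass is at (280,218). Now the lens at (0.449, 0.053).

>>> move_arm:
  steps:
    - [10, 20, 0, 0, 92]
    - [25, 50, 0, 0, 92]
    - [42, 83, 0, 0, 92]
    - [58, 115, 0, 0, 92]
    - [70, 138, 0, 0, 92]
    - [77, 151, 0, 0, 92]
    - [79, 155, 0, 0, 92]
    - [79, 155, 0, 0, 92]
    - [79, 155, 0, 0, 92]

```text
time: 20.8
tool_pos: [0.4469, 0.0523, 0.1063]
tcp_rot: [-0.562, -3.09, 0.001]
wrist_force: [-0.2, -0.4, 0.5]
width: 0.92
```

```bash
python3 - <<'E'
from h import *
W=grab('wrist','w16');s=bot.read_state();print(s['time'],s['tool_pos'],s['width'],s['wrist_force'])
print(tool((.449,.0527,-.023)).round(1),proj(W,(.449,.0527,.037)))
crop('w16',180,130,380,280,4,'w16c')
E
```

```text
20.85 [0.44703866 0.05216186 0.1064943 ] 0.9198938041712231 [ 1.1106371  -0.96600857 -0.06942873]
[ -1.7   1.3 129.5] [282.00607968 212.82955211]
```

View pics/w16.png

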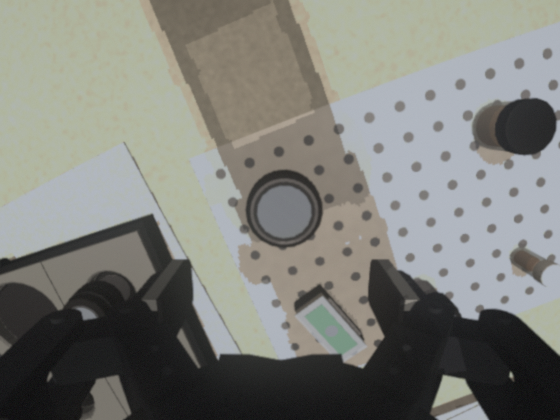

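The lens glass is at (284,211), as predicted. Descending.

>>> move_arm:
  steps:
    - [-1, 1, 20, 0, 92]
    - [-1, 1, 45, 0, 92]
    - [-1, 1, 68, 0, 92]
    - [-1, 1, 90, 0, 92]
    - [-1, 1, 108, 0, 92]
    - [-1, 1, 120, 0, 92]
    - [-1, 1, 126, 0, 92]
    - [-1, 1, 129, 0, 92]
    - [-1, 1, 129, 0, 92]
    - [-1, 1, 129, 0, 92]
  newtons: 45

```text
time: 21.85
tool_pos: [0.4495, 0.0535, -0.0212]
tcp_rot: [0.562, 3.089, 0.001]
wrist_force: [0.1, -0.6, 0.7]
width: 0.921
```

```bash
python3 - <<'E'
from h import *
W=grab('wrist','w17');s=bot.read_state();print(s['time'],s['tool_pos'],s['width'],s['wrist_force'])
print(tool((.449,.0527,-.023)).round(1))
E
```

```text
21.9 [ 0.44948381  0.05354083 -0.02119454] 0.9206619885496901 [ 0.41070958 -0.2887087  -0.17944277]
[ 0.2 -1.   1.8]
```

View pics/w17.png

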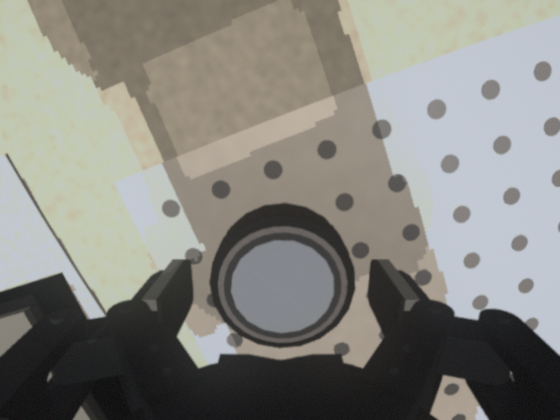

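>>> move_arm:
  steps:
    - [0, 0, 2, 0, 92]
    - [0, 0, 2, 0, 50]
    - [0, 0, 2, 0, 50]
    - [0, 0, 2, 0, 50]
    - [0, 0, 2, 0, 50]
    - [0, 0, 2, 0, 50]
    - [0, 0, 2, 0, 50]
    - [0, 0, -2, 0, 50]
    - [0, 0, -12, 0, 50]
    - [0, 0, -25, 0, 50]
    - [0, 0, -25, 0, 50]

```text
time: 23.0
tool_pos: [0.4508, 0.0537, 0.0053]
tcp_rot: [0.561, 3.087, 0.002]
wrist_force: [0.7, 0.3, -1.1]
width: 0.71
```

```bash
python3 - <<'E'
from h import *
W=grab('wrist','w18');s=bot.read_state();print(s['time'],s['tool_pos'],s['width'],s['wrist_force'])
grab('scene','s18');crop('s18',250,130,400,260,5,'s18c')
E
```

```text
23.05 [0.45019929 0.05359646 0.00457159] 0.7056682112750535 [ 0.82855929  0.27528617 -2.56999115]
```

View pics/w18.png

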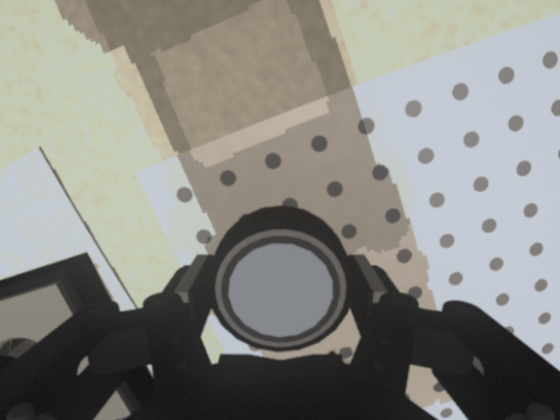

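View pics/s18c.png

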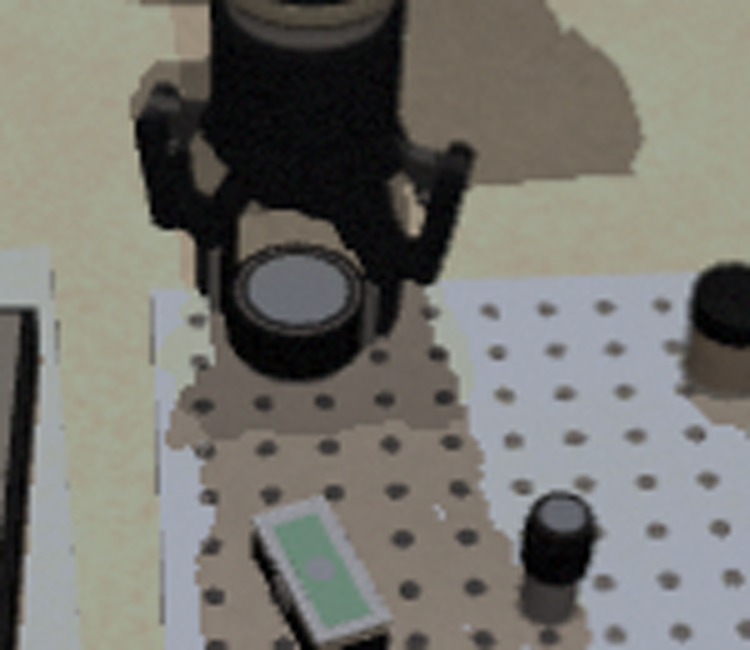

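The lens is held level (glass at (282,285)). Lifting and moving over the large well.

>>> move_arm:
  steps:
    - [0, 0, -20, 0, 50]
    - [0, 0, -50, 0, 50]
    - [-2, -5, -75, 0, 50]
    - [-9, -20, -80, 0, 50]
    - [-20, -46, -80, 0, 50]
    - [-33, -76, -80, 0, 50]
    - [-46, -107, -80, 0, 50]
    - [-59, -138, -80, 0, 50]
    - [-72, -168, -80, 0, 50]
    - [-84, -197, -80, 0, 50]
    - [-95, -222, -80, 0, 50]
    - [-102, -240, -80, 0, 50]
    - [-106, -248, -80, 0, 50]
    - [-107, -250, -80, 0, 50]
    - [-107, -250, -80, 0, 50]
    - [-107, -250, -80, 0, 50]

```text
time: 24.7
tool_pos: [0.4604, -0.2171, 0.0827]
tcp_rot: [-0.561, -3.09, -0.001]
wrist_force: [-0.1, -0.1, -1.9]
width: 0.701
```

```bash
python3 - <<'E'
from h import *
W=grab('wrist','w19');s=bot.read_state();print(s['time'],s['tool_pos'],s['width'],s['wrist_force'],s['q'].round(2))
print(tool((.4629,-.2184,-.009)).round(1), proj(W,(.4629,-.2184,.029)))
E
```

```text
24.75 [ 0.46048833 -0.21710693  0.08276462] 0.7089885780126531 [-0.28640547  0.22825782 -2.30119725] [-0.49  0.05  2.07  0.    1.03 -1.7 ]
[-2.8 -0.4 91.8] [280.09004143 219.56453315]
```

View pics/w19.png

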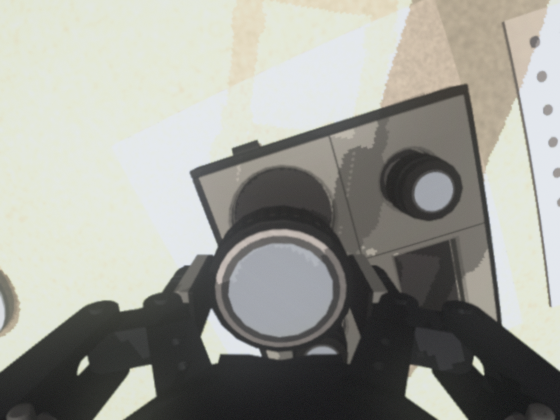

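The lens is over its well (rim columns 231–333, centre 282). Descending.

>>> move_arm:
  steps:
    - [-1, 0, 20, 0, 50]
    - [-1, 0, 42, 0, 50]
    - [-1, 0, 62, 0, 50]
    - [-1, 0, 76, 0, 50]
    - [-1, 0, 83, 0, 50]
    - [-1, 0, 86, 0, 50]
    - [-1, 0, 87, 0, 50]
    - [-1, 0, 87, 0, 50]
    - [-1, 0, 87, 0, 50]

```text
time: 25.65
tool_pos: [0.4624, -0.219, -0.0031]
tcp_rot: [0.562, 3.089, -0.001]
wrist_force: [-0.1, 0.0, -1.4]
width: 0.703
```

```bash
python3 - <<'E'
from h import *
W=grab('wrist','w20')
s=bot.read_state();print(s['time'],s['tool_pos'],s['width'],s['wrist_force'])
grab('scene','s20');crop('s20',130,160,280,290,5,'s20c')
print(tool((.4629,-.2184,-.009)).round(1))
E
```

```text
25.7 [ 0.4623385  -0.21893419 -0.00319501] 0.7081162316238483 [ 0.15559564 -0.26750831 -2.11110399]
[-0.5  0.7  5.7]
```

View pics/s20c.png

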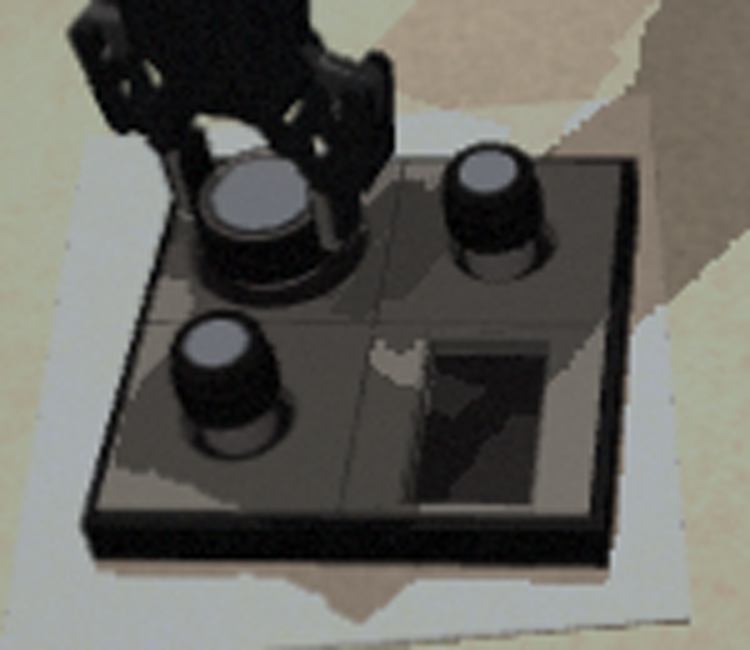

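View pics/w20.png

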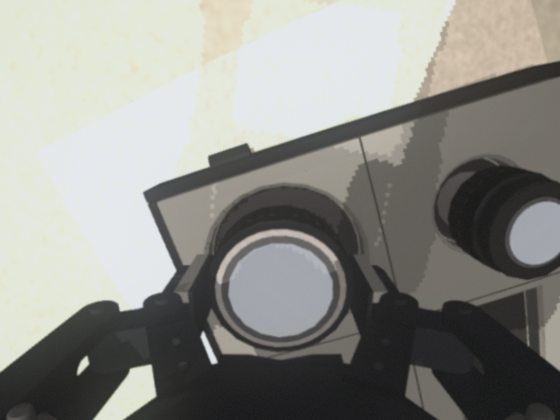

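The lens is inside its rim. Lowering the last millimetres.

>>> move_arm:
  steps:
    - [1, 0, 1.5, 0, 50]
    - [1, 0, 3, 0, 50]
    - [1, 0, 4.5, 0, 50]
    - [1, 0, 4.5, 0, 50]

```text
time: 26.15
tool_pos: [0.4604, -0.218, -0.0089]
tcp_rot: [-0.562, -3.09, -0.0]
wrist_force: [0.4, 0.4, -2.6]
width: 0.703
```

>>> move_arm:
  steps:
    - [0, 0, 1, 0, 50]
    - [0, 0, 1.5, 0, 50]
    - [0, 0, 1.5, 0, 50]

```text
time: 26.45
tool_pos: [0.4606, -0.2181, -0.0093]
tcp_rot: [-0.562, -3.09, -0.0]
wrist_force: [-2.8, 2.5, 6.2]
width: 0.706
```

Seated. Releasing and rising.

>>> move_arm:
  steps:
    - [0, 0, 0, 0, 75]
    - [0, 0, 0, 0, 82]
    - [0, 0, 0, 0, 90]
    - [0, 0, 0, 0, 92]
    - [0, 0, 0, 0, 92]
    - [0, 0, -10, 0, 92]
    - [0, 0, -35, 0, 92]
    - [0, 0, -70, 0, 92]
    - [0, 0, -100, 0, 92]
    - [0, 0, -119, 0, 92]
    - [0, 0, -119, 0, 92]

```text
time: 27.55
tool_pos: [0.4636, -0.2197, 0.1135]
tcp_rot: [0.561, 3.083, -0.004]
wrist_force: [0.2, 0.5, 0.5]
width: 0.916
```

```bash
python3 - <<'E'
from h import *
W=grab('wrist','w21');s=bot.read_state();print(s['time'],s['tool_pos'],s['width'],s['wrist_force'])
print(tool((.5724,.0522,.11)).round(1))
E
```

```text
27.6 [ 0.46221033 -0.21898458  0.11123255] 0.9195721482497093 [-0.03339701 -0.13884457  0.01887313]
[ -7.6 292.6   1.1]
```

View pics/w21.png

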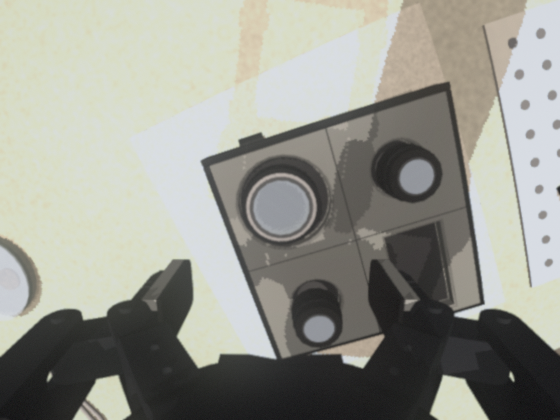

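The lens sits flat in its well at (281,207). Moving to the case, turning −38° so the jaws go across its width.

>>> move_arm:
  steps:
    - [0, 20, 0, -4, 70]
    - [-1, 50, 0, -8, 70]
    - [-2, 83, 0, -13, 70]
    - [-3, 117, 0, -18, 70]
    - [-4, 150, 0, -23, 70]
    - [-5, 183, 0, -28, 70]
    - [-6, 216, 0, -33, 70]
    - [-7, 247, 0, -36, 70]
    - [-8, 273, 0, -38, 70]
    - [-8, 288, 0, -38, 70]
    - [-8, 293, 0, -38, 70]
    - [-8, 293, 0, -38, 70]
    - [-8, 293, 0, -38, 70]

```text
time: 28.9
tool_pos: [0.5707, 0.0523, 0.1085]
tcp_rot: [0.473, -3.105, 0.001]
wrist_force: [0.1, 0.7, -0.2]
width: 0.696
```

```bash
python3 - <<'E'
from h import *
W=grab('wrist','w22');s=bot.read_state();print(s['time'],s['tool_pos'],s['width'],s['q'].round(2))
M=R.from_rotvec(s['tcp_rot']).as_matrix();print('tool y yaw',np.degrees(np.arctan2(M[1,1],M[0,1])))
print(tool((.5724,.0522,.11)).round(1),proj(W,(.5724,.0522,.027)))
crop('w22',180,100,380,300,3,'w22c')
E
```

```text
28.95 [0.57078554 0.05220496 0.10868439] 0.7000219047438244 [ 0.05  0.14  1.91 -0.    1.09 -1.82]
tool y yaw 107.31580930604466
[-1.5 -0.5 -1.3] [279.46389892 208.80147622]
```

View pics/w22.png

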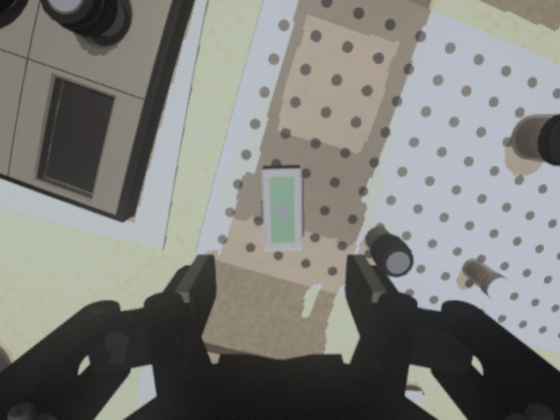

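View pics/w22c.png

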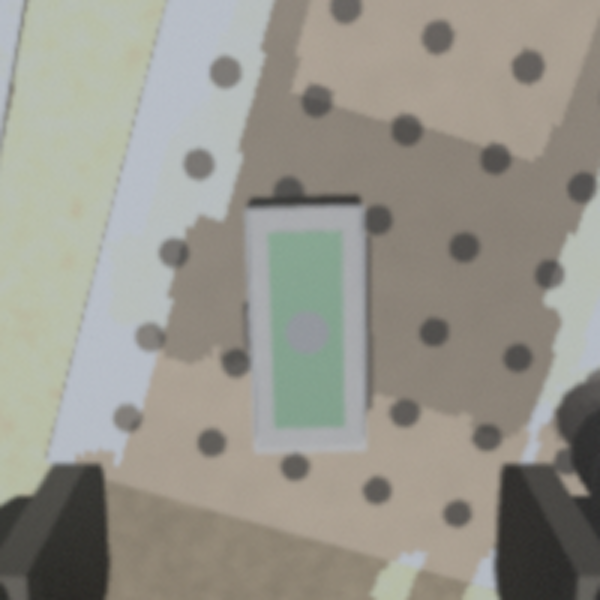

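The case is at (282,210), lid up, and its axis lines up with the tool to within 1°. Descending so the tips stay high enough to clear the foam later.

>>> move_arm:
  steps:
    - [-1, 1, 20, 0, 70]
    - [-1, 1, 45, 0, 70]
    - [-1, 1, 68, 0, 70]
    - [-1, 1, 90, 0, 70]
    - [-1, 1, 106, 0, 70]
    - [-1, 1, 117, 0, 70]
    - [-1, 1, 123, 0, 70]
    - [-1, 1, 126, 0, 65]
    - [-1, 1, 126, 0, 60]
    - [-1, 1, 126, 0, 60]
  newtons: 40

```text
time: 29.95
tool_pos: [0.5729, 0.0546, -0.0162]
tcp_rot: [-0.475, 3.104, -0.0]
wrist_force: [-0.1, 0.8, 0.7]
width: 0.598
```

```bash
python3 - <<'E'
from h import *
W=grab('wrist','w23');s=bot.read_state();print(s['time'],s['tool_pos'],s['width'],s['wrist_force'])
print(tool((.5724,.0522,-.018)).round(1))
grab('scene','s23');crop('s23',250,150,400,280,5,'s23c')
E
```

```text
30.0 [ 0.57290895  0.05458728 -0.0160766 ] 0.6006112355124629 [ 1.11078118 -0.20636836 -0.26911222]
[ 1.2 -2.1  1.9]
```

View pics/w23.png

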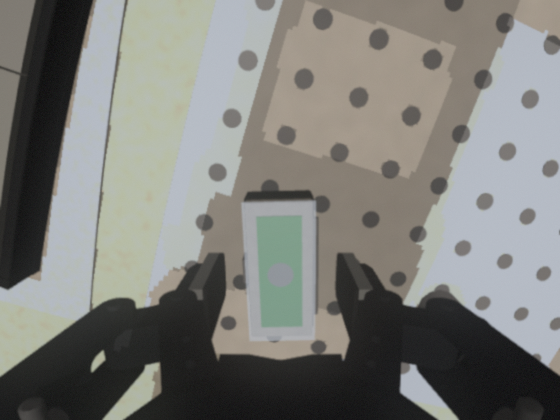

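View pics/s23c.png

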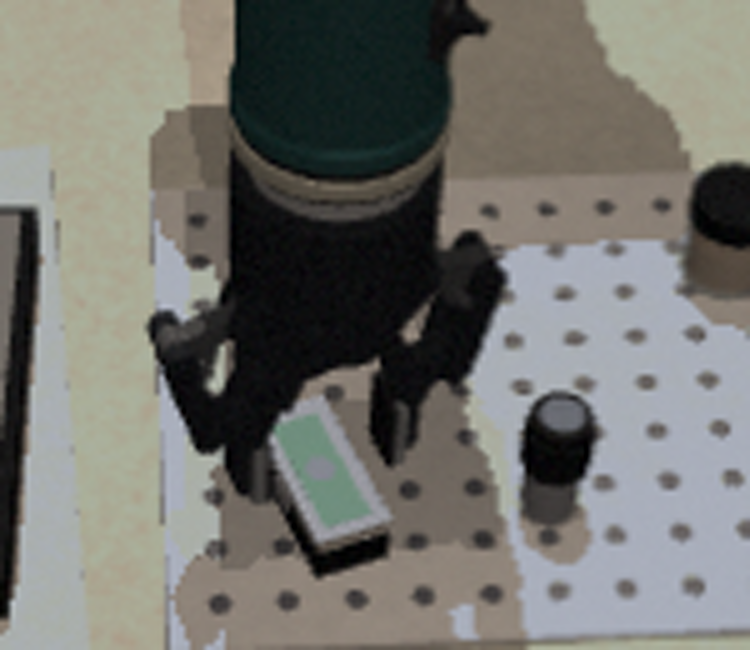

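>>> move_arm:
  steps:
    - [1, -1, 2, 0, 60]
    - [1, -1, 2, 0, 45]
    - [1, -1, 2, 0, 20]
    - [1, -1, 2, 0, 20]
    - [1, -1, 2, 0, 20]
    - [1, -1, 2, 0, 20]
    - [1, -1, 2, 0, 20]
    - [1, -1, 2, 0, 20]
    - [1, -1, -4, 0, 20]
    - [1, -1, -15, 0, 20]
    - [1, -1, -30, 0, 20]
    - [1, -1, -30, 0, 20]
  newtons: 40

```text
time: 31.25
tool_pos: [0.5739, 0.0534, 0.0161]
tcp_rot: [-0.474, 3.1, -0.001]
wrist_force: [0.7, 0.1, 0.4]
width: 0.357
```

```bash
python3 - <<'E'
from h import *
W=grab('wrist','w24');s=bot.read_state();print(s['time'],s['tool_pos'],s['width'],s['wrist_force'])
print(tool((.5659,-.1258,.08)).round(1))
grab('scene','s24');crop('s24',250,150,400,280,5,'s24c')
E
```

```text
31.3 [0.57319757 0.05336319 0.01511338] 0.36218018830008974 [-0.30658905 -0.1648703  -0.51081689]
[  60.2 -168.9  -65. ]
```

View pics/w24.png

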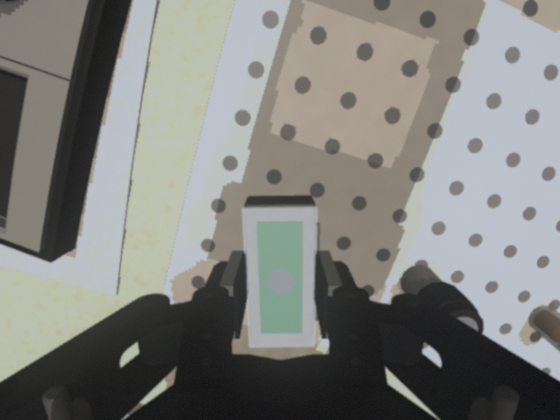

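View pics/s24c.png

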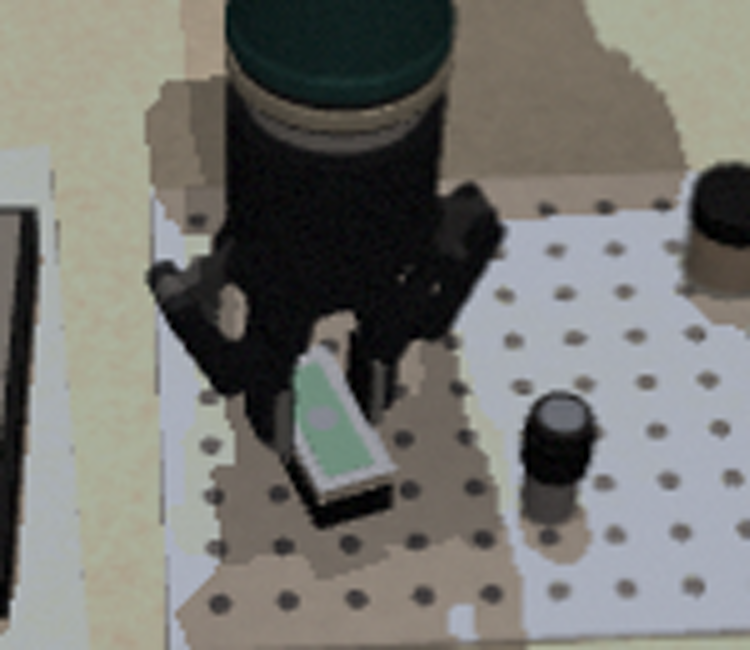

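The case is held level, centred at (281,280). Over to the slide well, turning +20.5° to match the tray's −3°.

>>> move_arm:
  steps:
    - [0, 0, -20, 0, 20]
    - [0, 0, -48, 0, 20]
    - [4, -10, -65, 2, 20]
    - [12, -33, -65, 5, 20]
    - [22, -62, -65, 8, 20]
    - [33, -92, -65, 12, 20]
    - [44, -122, -65, 16, 20]
    - [53, -147, -65, 19, 20]
    - [58, -162, -65, 20.5, 20]
    - [60, -168, -65, 20.5, 20]
    - [60, -169, -65, 20.5, 20]
    - [60, -169, -65, 20.5, 20]
    - [60, -169, -65, 20.5, 20]

```text
time: 32.65
tool_pos: [0.5646, -0.1249, 0.0779]
tcp_rot: [-0.083, -3.14, -0.001]
wrist_force: [0.2, -0.2, -0.7]
width: 0.358
```

```bash
python3 - <<'E'
from h import *
s0=load('w24')
W=grab('wrist','w25');s=bot.read_state();print(s['time'],s['tool_pos'],s['width'],s['q'].round(2))
M=R.from_rotvec(s['tcp_rot']).as_matrix();p=np.array(s['tool_pos']);print('tool y yaw',np.degrees(np.arctan2(M[1,1],M[0,1])))
print(tool((.5659,-.1258,-.004)).round(1),proj(W,(.5659,-.1258,.029)))
print('case in hand',(M.T@(atz(W,281,280,p[2]+.045)-p)*1000).round(1),(M.T@(atdepth(W,281,280)-p)*1000).round(1))
E
```

```text
32.7 [ 0.56459249 -0.12487208  0.07788924] 0.3622724485388392 [-0.26  0.18  1.93  0.    1.03 -1.78]
tool y yaw 86.97444128598806
[-1.4 -0.9 81.9] [279.21957384 219.6575967 ]
case in hand [ -2.    0.2 -45. ] [ -1.5   0.2 -45.9]
```

View pics/w25.png

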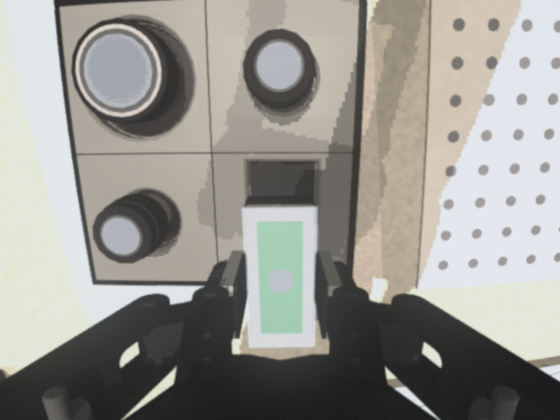

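The case lines up with the slide well (rim columns 246–320). Descending.

>>> move_arm:
  steps:
    - [1, 0, 18, 0, 20]
    - [1, 0, 38, 0, 20]
    - [1, 0, 55, 0, 20]
    - [1, 0, 67, 0, 20]
    - [1, 0, 73, 0, 20]
    - [1, 0, 76, 0, 20]
    - [1, 0, 76, 0, 20]
    - [1, 0, 76, 0, 20]

```text
time: 33.5
tool_pos: [0.5644, -0.1261, 0.0028]
tcp_rot: [0.085, 3.139, -0.001]
wrist_force: [0.3, -1.0, -0.7]
width: 0.358
```

```bash
python3 - <<'E'
from h import *
W=grab('wrist','w26')
s=bot.read_state();print(s['time'],s['tool_pos'],s['width'],s['wrist_force'])
grab('scene','s26');crop('s26',130,160,280,290,5,'s26c')
print(tool((.5659,-.1258,-.004)).round(1))
E
```

```text
33.55 [ 0.56444199 -0.12613826  0.00289545] 0.3628327061828751 [ 0.41939374 -0.29837299 -0.18041688]
[-1.5  0.4  6.9]
```

View pics/s26c.png

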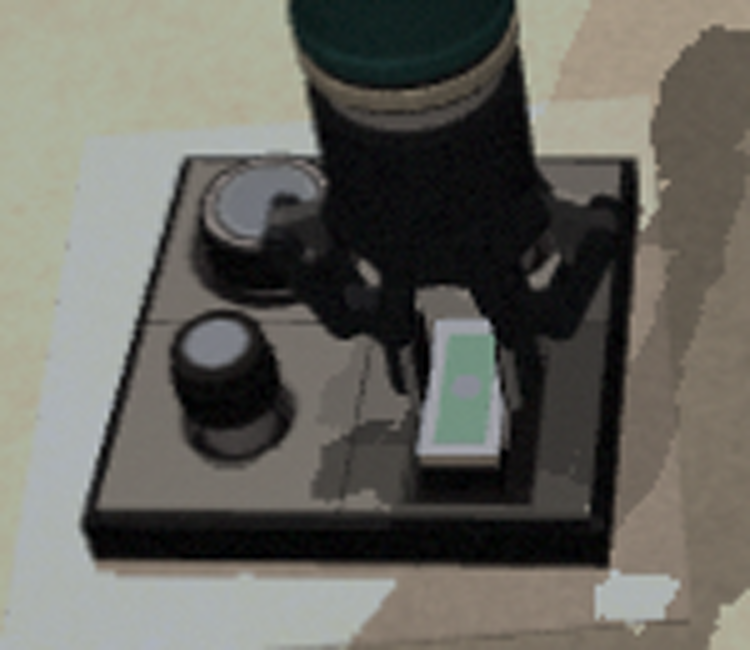

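View pics/w26.png

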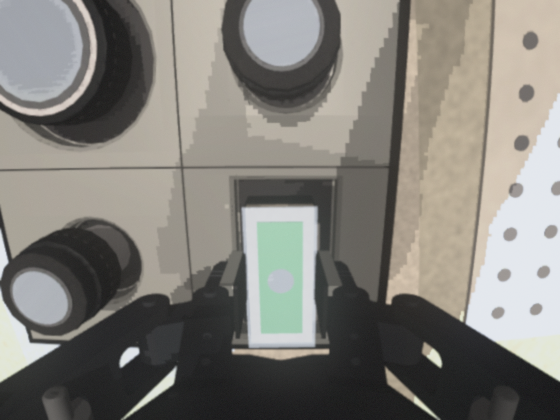

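```bash
python3 - <<'E'
from h import *
W=load('w26');s=bot.read_state();M=R.from_rotvec(s['tcp_rot']).as_matrix();p=np.array(s['tool_pos'])
g=lambda u,v,z:(M.T@(atz(W,u,v,z)-p)*1000).round(1)
print('rim',[g(u,v,.029) for u,v in[(284,178),(281,348),(232,260),(336,260)]])
for z in (.0465,.049):print('case',[g(u,v,z) for u,v in[(281,205),(281,348),(246,280),(316,280)]])
crop('w26',200,160,360,370,3,'w26c')
E
```

```text
rim [array([ 41.5,   1.7, -26.2]), array([-53.5,   0.3, -26.1]), array([ -0.4, -24.6, -26.1]), array([ -0.4,  28.2, -26.1])]
case [array([ 32.7,   0.2, -43.7]), array([-39.9,   0.3, -43.6]), array([ -2.7, -15.8, -43.6]), array([ -2.7,  16.3, -43.6])]
case [array([ 33.4,   0.2, -46.2]), array([-37.9,   0.3, -46.1]), array([ -1.4, -15.5, -46.1]), array([ -1.4,  16. , -46.1])]
```

View pics/w26c.png

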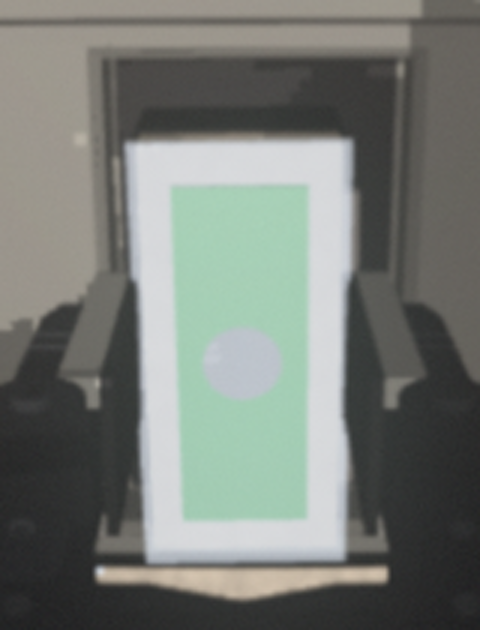

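The case sits within about 2 mm of the well's centre on both axes. Lowering.

>>> move_arm:
  steps:
    - [-1, 1, 1.5, 0, 20]
    - [-1, 1, 3, 0, 20]
    - [-1, 1, 4, 0, 20]
    - [-1, 1, 5, 0, 20]
    - [-1, 1, 5, 0, 20]

```text
time: 34.1
tool_pos: [0.5644, -0.1249, -0.0033]
tcp_rot: [-0.085, -3.14, -0.0]
wrist_force: [0.2, -0.8, -0.5]
width: 0.364
```

>>> move_arm:
  steps:
    - [0, 0, 1, 0, 20]
    - [0, 0, 1, 0, 20]
    - [0, 0, 1, 0, 20]

```text
time: 34.4
tool_pos: [0.5646, -0.125, -0.0041]
tcp_rot: [-0.085, -3.14, -0.0]
wrist_force: [0.0, -0.3, -0.6]
width: 0.359
```

>>> move_arm:
  steps:
    - [0, 0, 1, 0, 20]
    - [0, 0, 1, 0, 20]
    - [0, 0, 1, 0, 20]

```text
time: 34.7
tool_pos: [0.5649, -0.125, -0.0047]
tcp_rot: [0.085, 3.14, -0.0]
wrist_force: [-0.6, 0.4, 2.2]
width: 0.355
```

```bash
python3 - <<'E'
from h import *
s=bot.read_state();print(s['time'],s['tool_pos'],s['width'],s['wrist_force'])
grab('scene','s27');crop('s27',190,190,280,290,6,'s27c')
E
```

```text
34.7 [ 0.56485239 -0.12502186 -0.00469595] 0.3553187174945153 [-0.64372645  0.39525584  2.21107286]
```

View pics/s27c.png

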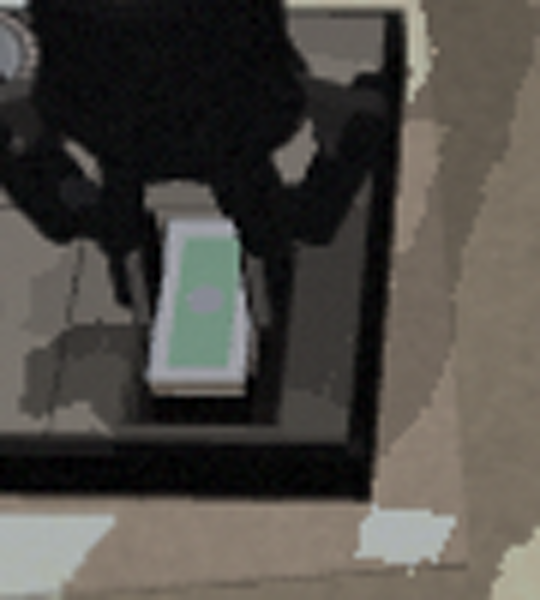

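>>> move_arm:
  steps:
    - [0, 0, 0.7, 0, 20]
    - [0, 0, 0.7, 0, 20]
    - [0, 0, 0.7, 0, 20]

```text
time: 35.05
tool_pos: [0.5649, -0.125, -0.0047]
tcp_rot: [0.085, 3.14, -0.0]
wrist_force: [-2.7, 0.3, 7.1]
width: 0.359
```

Seated: 7 N and no further descent. Releasing gently and rising.

>>> move_arm:
  steps:
    - [0, 0, 0, 0, 40]
    - [0, 0, 0, 0, 46]
    - [0, 0, 0, 0, 54]
    - [0, 0, 0, 0, 60]
    - [0, 0, 0, 0, 60]
    - [0, 0, -8, 0, 60]
    - [0, 0, -30, 0, 60]
    - [0, 0, -65, 0, 60]
    - [0, 0, -100, 0, 60]
    - [0, 0, -130, 0, 60]
    - [0, 0, -140, 0, 60]
    - [0, 0, -140, 0, 60]

```text
time: 36.25
tool_pos: [0.5663, -0.1254, 0.1366]
tcp_rot: [0.085, 3.136, -0.002]
wrist_force: [-0.3, 0.9, -0.3]
width: 0.601
```

```bash
python3 - <<'E'
from h import *
W=grab('wrist','w28');s=bot.read_state();print(s['time'],s['tool_pos'],s['width'],s['wrist_force'])
grab('scene','s28');crop('s28',130,160,280,290,5,'s28c')
E
```

```text
36.3 [ 0.5647996 -0.1250123  0.1345091] 0.5979263895911335 [-0.22344806 -0.06831747 -0.45034261]
```

View pics/w28.png

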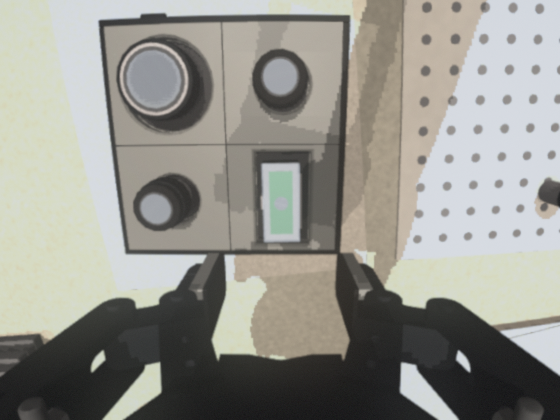

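View pics/s28.png

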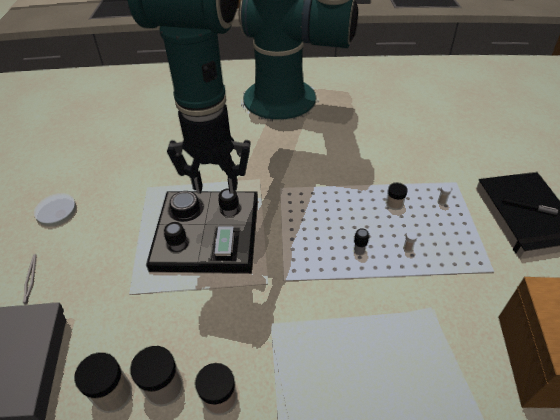

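All four are in the tray; the slim eyepiece (361,238) and jar (397,192) are still where they were. As a last check I'll measure heights and flatness, and compare the look-alikes with the first picture.

```bash
python3 - <<'E'
from h import *
W=load('w28')
for n,u,v in[('case',268,175),('case',293,172),('case',270,235),('case',295,233),('lens',156,78),('lens',136,78),('lens',176,78),('eye2',281,76),('eye1',156,208),('foam',235,230)]:
    print(n,(np.median([atdepth(W,u+a,v+b) for a in(-1,0,1) for b in(-1,0,1)],axis=0)).round(4))
a=load('scene0')['pixels'].astype(int);b=load('s28')['pixels'].astype(int)
for n,(u0,v0,u1,v1) in {'slim':(350,225,373,258),'jar':(385,180,410,215),'vial1':(400,228,420,258),'vial2':(436,183,455,210)}.items():
    d=abs(a-b)[v0:v1,u0:u1].mean();print(n,round(d,1))
crop('s28',340,175,470,265,5.5,'s28m')
s=bot.read_state();print(s['time'])
E
```

```text
case [ 0.5421 -0.1347  0.0408]
case [ 0.5406 -0.1134  0.0413]
case [ 0.5956 -0.1363  0.0409]
case [ 0.5951 -0.1141  0.0409]
lens [ 0.4604 -0.2149  0.0527]
lens [ 0.4589 -0.2306  0.0521]
lens [ 0.4613 -0.2001  0.0511]
eye2 [ 0.4675 -0.1197  0.0702]
eye1 [ 0.5583 -0.2226  0.0706]
foam [ 0.5933 -0.169   0.029 ]
slim 11.1
jar 9.9
vial1 13.8
vial2 14.1
36.35
```

View pics/s28c.png

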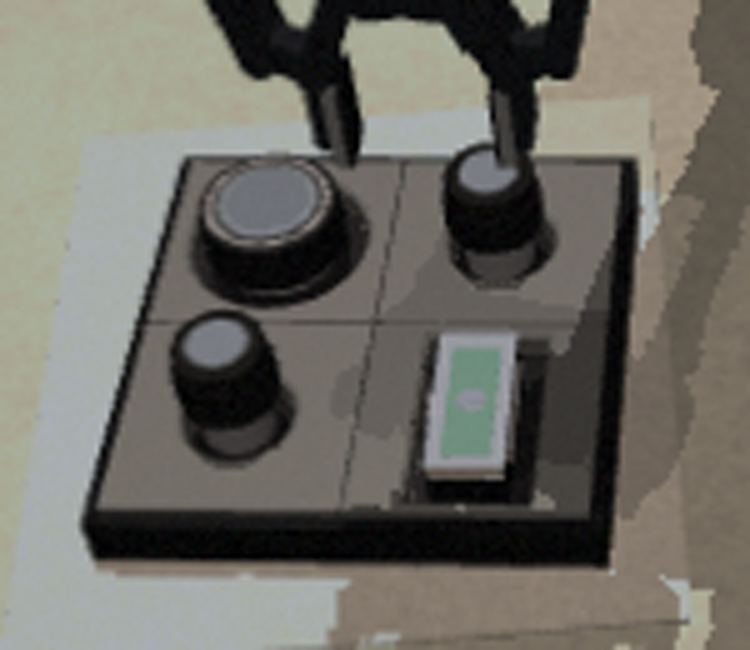

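```bash
python3 -c "
from workcell import bot
print(bot.finish_job())"
```

```text
the job is handed in; nothing more can be done
None
```

All four accessories are in their wells, placed in the order asked, and the job was handed in at about 36 s.

- **Placing:** each was eased down to light contact before release, at 6 to 12 N on the wrist.
- **Heights:** final tops matched a piece resting on its well floor. The two eyepieces were at 70–71 mm (69 expected), the lens at 53 mm (53 expected), and all four case lid corners at 41 mm (41 expected).
- **Slim eyepiece and jar:** I never approached either one. The closing scene picture shows them at the same spots. My image-difference check gave 10–14 grey levels for them and the two vials, but shadows had also moved, so it settles nothing.

**First grasp failed:** the real finger tips are about 37 mm short of the reported TCP. On that try they closed on top of one eyepiece and pressed its top, including the glass, with about 19 N. I lifted straight off and found it still upright and unmoved, then used the measured tip position for every later grasp.

**Disagreement:** the wrist camera placed the wells about 2 mm off from the overhead view, well inside the roughly 8 mm clearance.

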